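# Save the valves, sweep the tees into the scrap tray and stow the tray

### The arm

A 6-joint arm with a two-finger parallel gripper is mounted at the origin on the work surface. World frame = base frame: x ahead of the robot, y to its left, z up, the work surface at z = 0. Lengths are in mm, angles in rad, forces in N, time in s.
With the tool pointing down it reaches from about 350 to 875 mm from the base axis. Payload 4.2 kg.
Tool frame: the origin (TCP) lies midway between the tips of the shut fingers; the grasp point (between the pads) lies 19 mm behind it; y points along the fingers, x is the direction in which the jaws open and shut, and the axes are right-handed (so a half turn about y gives the same grasp; the last joint's range is limited). The gripper opens to 85 mm and grips with 20 to 120 N. Pads are 22 mm wide; open, the fingers measure 114 mm over their backs; the gripper's body (76 mm by 85 mm) begins 54 mm behind the grasp point. The pads swing forward as they close: fully open they stand 13 mm farther back than shut.
Start: joints at [-1.066, 0.385, 0.008, 0, -1.194, -0.259], TCP at [152.1, -606.189, 231.312] pointing down, gripper open.
Joint ranges: [-3.14, 3.14], [-1.21, 2.06], [-1.07, 1.41], [-3.16, 2.05], [-2.99, -0.16], [-3.1, 3.1]. Speed limits (rad/s): [2.79, 2.79, 3.14, 3.14, 3.14, 3.14].

### API

Orientations are given as a unit quaternion [x, y, z, w].
In Python, from bench import read_state, get_image, job_done gives the robot as it stands.
- The arm moves only by the tool play_rows, never from a script. Its argument "series" is a list of rows, each a list of 7 numbers: the shift along the tool's x, y, z in m, then the turn, a rotation vector about the tool's x, y, z in rad, then the finger opening in m, from 0 to 0.0854. In form: [[x, y, z, wx, wy, wz, claw], ...]. A call has 1 to 10 rows; each row shifts and turns the pose as measured when the row begins, along the tool's axes as they then stand; what a row does not reach is not made up. A row lasts 1/10 s, in which the tool goes at most 50 mm and 8.59 degrees, less where a joint would pass 70% of its speed; a pose out of reach is approached as far as the arm can. A call with a gripper value outside its range is refused whole. The fingers move at their own pace and stop on an object; the grip force is fixed at half the most. Time passes only in rows, so rows that do not move let the fingers close. It gives the time, the measured TCP pose, the force and the opening at its end, in the units of the state.
- read_state(): the state, without advancing time (a new reading comes with each control period).
- get_image(name): name is "scene" or "top" or "wrist"; returns a dict with "color" (400x640x3 uint8, red, green, blue), "intrinsics" (3x3 intrinsics, pixels), "origin" and "orientation" of the camera in the world. Camera axes: x right, y down, z forward; pixel columns grow to the right and rows downward; lengths in mm; the calibration is good to about 2 mm. A picture is of the moment at which its call begins. There is no depth.
- job_done(): hands the job in, once; it reports no verdict.
The state is a dict: "clock": time; "joints": joint angles; "joint_vel": joint speeds; "joint_efforts": joint torques, N m; "position": TCP position; "ee_rot": TCP orientation; "contact_force": force on the tool from outside, world axes, zero at the start; "wrist_torque": the same for the moment, N m; "gripper_width": finger opening in mm.
Only numpy, scipy, OpenCV 4.12 (cv2) and the standard library are available. Lean on these libraries where they do the work, as an engineer would, in place of code of your own. Each camera call takes 0.05 s, during which the arm holds its last target. There are 200 camera calls.

### The job

Clear the sorting board after the plumbing job: lift the brass valves off it into the green box, draw the blue scrap tray out of its bay and set it snugly along the board's open right-hand end, and only then use the hand sweeper to push every white pipe tee off that end into the tray (do not touch tees on the board with the gripper). Then slide the loaded tray fully home into its bay, with all the tees lying in it, and leave the sweeper standing on its rubber pad; leave everything else where it is.

Things in the scene. Friction and masses are not known exactly. Their poses are not given: they have to be found in the camera images.
- board: plywood board fixed to the table, top 60 mm above it, 180 mm (x) by 360 mm (y); origin on the table under its middle. Curbs 12 mm thick, 20 mm high along its +x and -x edges leave 156 mm clear width (x -78 to 78 mm). The ends at y = -180 and +180 mm are open, without curb; the tees go over the -y end (on the robot's right)
- bay: grey bay fixed to the table for the tray; origin on the table mid-mouth, x into the bay, away from the robot. Side walls 65 mm high, 192 mm apart (flaring to 207 mm at the mouth), back stop face at x = 145 mm, no floor, open top but for a thin bar 100 mm up at the back. Tray fully home: its far wall on the stop, tray_in at x = 55, y = 0 mm, the front 35 mm of the pan and the grip plate stick out
- tray_in (a point): centre of the inner floor of the loose blue tray, 4 mm above its underside, tray axes. Pan 180 mm (x) by 170 mm (y) outside, 45 mm high, walls and floor 4 mm, open on top, about 0.45 kg, slides on the table. Starts empty in the bay, x into the bay, up to 40 mm short of home
- tray_grip (a point): middle of the tray's upright grip plate, 65 mm above the tray's underside, 120 mm from the tray's middle towards its -x side (the robot); tray axes. Plate 14 mm thick (x), 80 mm wide (y), top edge 90 mm above the table, 23 mm clear of the pan's wall; a tongue 10 mm high joins them
- pad: black rubber parking pad for the sweeper, 180 (x) by 100 (y) by 3 mm, fixed on the table; origin on its underside in the middle
- sweeper_grip (a point): grip point of the loose hand sweeper: middle of its wooden fin, 72 mm above its underside; z up, x along it. Yellow block with black sole, 140 (x) by 40 (y) by 48 mm high, with an upright fin on top, 90 mm (x) by 20 mm thick (y), from 48 to 93 mm up; about 0.25 kg, stands by itself, starts on the pad. Sweep with its long flat sides (y and -y)
- tee1_mid (a point): centre of white plastic pipe tee 1 (three to five tees are present, the others are absent), 15 mm above its underside as it lies flat; bar along x, 66 mm long and 30 mm thick, and a branch of the same thickness from the middle to 33 mm along +y; coloured end rings; about 45 g; starts lying on the board
- tee2_mid (a point): centre of white plastic pipe tee 2 (three to five tees are present, the others are absent), 15 mm above its underside as it lies flat; bar along x, 66 mm long and 30 mm thick, and a branch of the same thickness from the middle to 33 mm along +y; coloured end rings; about 45 g; starts lying on the board
- tee3_mid (a point): centre of white plastic pipe tee 3 (three to five tees are present, the others are absent), 15 mm above its underside as it lies flat; bar along x, 66 mm long and 30 mm thick, and a branch of the same thickness from the middle to 33 mm along +y; coloured end rings; about 45 g; starts lying on the board
- tee4_mid (a point): centre of white plastic pipe tee 4 (three to five tees are present, the others are absent), 15 mm above its underside as it lies flat; bar along x, 66 mm long and 30 mm thick, and a branch of the same thickness from the middle to 33 mm along +y; coloured end rings; about 45 g; starts lying on the board
- tee5_mid (a point): centre of white plastic pipe tee 5 (three to five tees are present, the others are absent), 15 mm above its underside as it lies flat; bar along x, 66 mm long and 30 mm thick, and a branch of the same thickness from the middle to 33 mm along +y; coloured end rings; about 45 g; starts lying on the board
- keepbox: green open box for parts to keep, fixed on the table, 100 (x) by 150 (y) by 40 mm high, walls and floor 4 mm; origin under its middle
- valve1_grip (a point): middle of the red T-handle of brass stop valve 1 (one or two valves are present, the other is absent), 60 mm above the valve's underside. Handle plate 56 mm (x) by 14 mm thick (y), from 48 to 74 mm up, over a brass body 66 mm long (x), 34 mm wide, 36 mm high; about 0.25 kg; stands upright among the tees on the board at the start; z up
- valve2_grip (a point): middle of the red T-handle of brass stop valve 2 (one or two valves are present, the other is absent), 60 mm above the valve's underside. Handle plate 56 mm (x) by 14 mm thick (y), from 48 to 74 mm up, over a brass body 66 mm long (x), 34 mm wide, 36 mm high; about 0.25 kg; stands upright among the tees on the board at the start; z up
- jar: bystander, to be left where it is: closed amber jar with a red cap, 72 mm across, 95 mm high; origin under its middle
- tape: bystander, to be left where it is: roll of grey tape lying flat, 80 mm across, 24 mm high; origin under its middle
- carton: bystander, to be left where it is: small cardboard carton, 100 by 70 by 60 mm high; origin under its middle
- meter: bystander, to be left where it is: red multimeter lying flat, 145 by 75 by 34 mm; origin under its middle
- gauge: bystander, to be left where it is: steel dial gauge lying flat, dial 72 mm across, stem to +x out to 104 mm; origin under the dial's middle

How it is judged:
By the outcome, as a careful person would: the job done as asked, in the order asked, and still so for the second after the job is handed in, with the robot touching nothing.
Of tee1, tee2, tee3, tee4, tee5 only 3 to 5 are there at a start; the rules pass over those that are not, and their reading is None.
Of valve1, valve2 only 1 to 2 are there at a start; the rules pass over those that are not, and their reading is None.
At some moment in a run one of tee1, tee2, tee3, tee4, tee5 may be knocked a few centimetres aside while the robot is not near it.
It also fails if it takes over 208 s, if anything falls off the work surface, if the arm or the gripper's body presses on something with over 40 N, if the wrist force passes 120 N, or if a joint passes its speed limit or range.

## Working session

There is one attempt and no reset: what is moved stays moved. The work goes in short steps, Python scripts to look and compute and a tool call to move; the robot and the scene stay as the last step left them, time stands still between calls to the robot, and variables do not carry over. Pictures are saved under pics/ and viewed, about 12 in all and at most 16, crops included, and the job is handed in when it is done.

Besides the shell and the picture viewer there is one more tool, called after "Call:" as name([rows], argument=value, ...), one row to a line, values as JSON. play_rows: Moves the arm, as the interface text tells. Its arguments: {"type":"object","properties":{"series":{"type":"array","items":{"type":"array","items":{"type":"number"}}}},"required":["series"]}

```bash
ls; mkdir -p pics
python3 - <<'E'
from bench import *
import cv2
s=read_state(); print({k:s[k] for k in ("clock","position","ee_rot","contact_force","gripper_width")})
for n in ("scene","top"):
    im=get_image(n); cv2.imwrite(f"pics/{n}0.png",im["color"][:,:,::-1]); print(n,im["intrinsics"],im["origin"],im["orientation"])
E
```

```text
pics
{'clock': 0.0, 'position': array([ 151.94344638, -605.63649304,  230.22821254]), 'ee_rot': array([ 0.43435385,  0.55792931, -0.5570284 , -0.43562712]), 'contact_force': array([ 0.50580622,  0.14714157, -0.08923722]), 'gripper_width': 85.16996348810041}
scene [[417.11034123   0.         319.36426888]
 [  0.         417.11034123 199.25208715]
 [  0.           0.           1.        ]] [1237.42776848 -840.55153047  817.99532875] [ 0.83009848  0.28159332 -0.16683231 -0.45145176]
top [[371.28641335   0.         321.2506017 ]
 [  0.         371.28641335 196.56327451]
 [  0.           0.           1.        ]] [ 479.15080662   23.83517667 1161.20495852] [-0.70316393  0.70959166 -0.02250399  0.03916289]
```

View pics/top0.png

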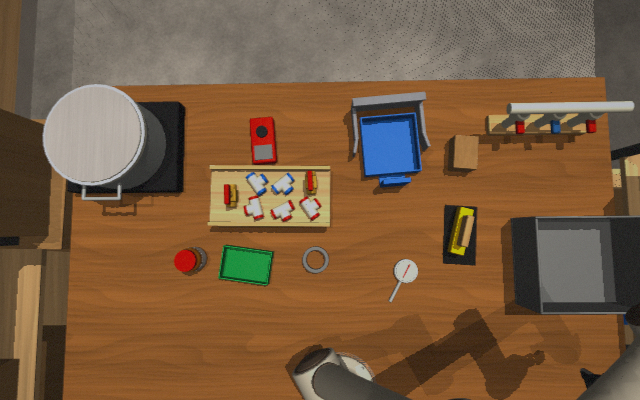

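View pics/scene0.png

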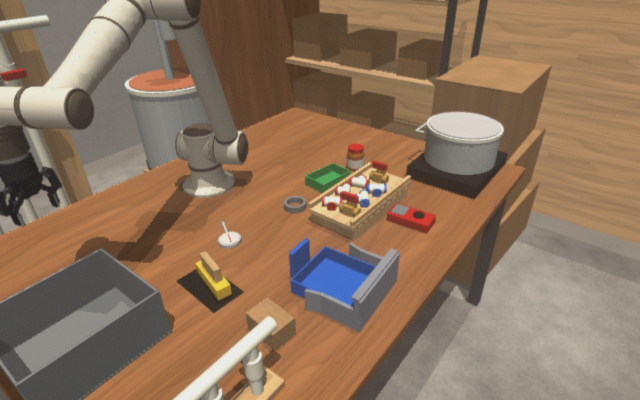

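```bash
cat > h.py <<'E'
from bench import *
import numpy as np, cv2
from scipy.spatial.transform import Rotation as R
class V:
    def __init__(s,n):
        im=get_image(n); s.c=im["color"]; s.K=np.array(im["intrinsics"]); s.o=np.array(im["origin"]); s.R=R.from_quat(im["orientation"]).as_matrix()
        s.hsv=cv2.cvtColor(s.c,cv2.COLOR_RGB2HSV)
    def ray(s,uv,z):
        uv=np.atleast_2d(np.array(uv,float)); d=np.c_[uv,np.ones(len(uv))]@np.linalg.inv(s.K).T@s.R.T
        return s.o+d*((z-s.o[2])/d[:,2])[:,None]
    def px(s,p):
        q=(np.atleast_2d(p)-s.o)@s.R@s.K.T; return q[:,:2]/q[:,2:]
    def blobs(s,lo,hi,z,amin=20,roi=None):
        m=cv2.inRange(s.hsv,np.array(lo),np.array(hi))
        if roi: 
            k=np.zeros_like(m); x0,y0,x1,y1=roi; k[y0:y1,x0:x1]=255; m&=k
        out=[]
        for c in cv2.findContours(m,cv2.RETR_EXTERNAL,cv2.CHAIN_APPROX_NONE)[0]:
            a=cv2.contourArea(c)
            if a<amin: continue
            w=s.ray(c[:,0,:],z)[:,:2].astype(np.float32); r=cv2.minAreaRect(w)
            out.append((a,c[:,0,:].mean(0).round(1),np.round(r[0],1),np.round(r[1],1),round(r[2],1)))
        return out
    def save(s,f,roi=None,k=1):
        c=s.c if roi is None else s.c[roi[1]:roi[3],roi[0]:roi[2]]
        cv2.imwrite(f,cv2.resize(c,None,fx=k,fy=k,interpolation=cv2.INTER_CUBIC)[:,:,::-1])
def st():
    s=read_state(); M=R.from_quat(s["ee_rot"]).as_matrix()
    print("t",round(s["clock"],2),"pos",s["position"].round(1),"tool x",M[:,0].round(3),"y",M[:,1].round(3),"z",M[:,2].round(3),"F",s["contact_force"].round(1),"w",round(s["gripper_width"],1),"j",np.round(s["joints"],2)); return s,M
def go(p,xdir=None,n=None):
    """tool-frame shift (m) and rotvec to world target p (mm), tool down, jaws along angle xdir(deg); prints per-row split"""
    s,M=st(); d=M.T@(np.array(p)-s["position"])/1000
    if xdir is None: a=np.degrees(np.arctan2(M[1,0],M[0,0]))
    else: a=xdir
    best=None
    for k in (0,180):
        x=np.array([np.cos(np.radians(a+k)),np.sin(np.radians(a+k)),0]); y=np.array([0,0,-1.]); T=np.c_[x,y,np.cross(x,y)]
        rv=R.from_matrix(M.T@T).as_rotvec()
        if best is None or np.linalg.norm(rv)<np.linalg.norm(best): best=rv
    print("shift",d.round(4),"rot",best.round(4),"dist",np.linalg.norm(d).round(3),"rotrows",np.degrees(np.linalg.norm(best)/8.59).round(1))
E
python3 - <<'E'
from h import *
st()
v=V("top")
for n,lo,hi,z,roi in [("blue tray",(100,120,60),(125,255,255),45,(340,90,440,195)),("green",(50,80,40),(85,255,255),40,None),("yellow",(22,120,120),(35,255,255),48,(430,190,490,280)),("pad",(0,0,0),(180,120,45),3,(435,195,490,275)),("red handle",(0,170,100),(8,255,255),134,(200,160,340,235)),("red2",(174,170,90),(180,255,255),134,(200,160,340,235)),("board",(15,40,120),(30,170,255),70,(200,155,340,235))]:
    print(n); [print("  ",b) for b in v.blobs(lo,hi,z,12,roi)]
v.save("pics/a.png",(200,80,490,290),2.75)
E
```

```text
t 0.1 pos [ 152.  -605.7  230.3] tool x [-0.243  0.97   0.002] y [-0.001  0.002 -1.   ] z [-0.97  -0.243  0.   ] F [-0.6 -0.9 -0.2] w 85.6 j [-1.07  0.39  0.01 -0.   -1.19 -0.26]
blue tray
   (3560.5, array([391.1, 148.8]), array([ 719. , -162.2]), array([217.6, 174.5]), 4.3)
green
   (1634.5, array([245.3, 264.7]), array([374.9, 279.3]), array([152.4, 101. ]), 81.8)
yellow
   (254.0, array([459.8, 230.3]), array([ 471.9, -366.3]), array([ 39.6, 138.5]), 74.9)
pad
   (750.5, array([459.8, 234.5]), array([ 458.7, -372.8]), array([ 96.9, 177.5]), 85.9)
red handle
   (17.0, array([286.5, 217.8]), array([511.3, 144.2]), array([ 7.5, 26. ]), 26.1)
   (13.5, array([258.3, 216.5]), array([515.6, 222.8]), array([ 6.8, 25.6]), 13.5)
   (15.0, array([314.9, 215.9]), array([515.4,  66. ]), array([ 6.9, 23.8]), 33.2)
   (74.0, array([226. , 193.5]), array([580.5, 314.1]), array([53.5, 11.3]), 0.8)
   (62.0, array([309.6, 180. ]), array([615.9,  79.9]), array([51.6, 12.6]), 4.1)
   (33.5, array([263.3, 160.7]), array([671.1, 209.4]), array([65. ,  5.7]), 89.3)
red2
board
   (5446.0, array([268.7, 197.4]), array([572.2, 203.6]), array([366.6, 165.7]), 89.5)
   (352.0, array([269. , 166.6]), array([664.8, 203.6]), array([362.3,  12.1]), 89.3)
```

View pics/a.png

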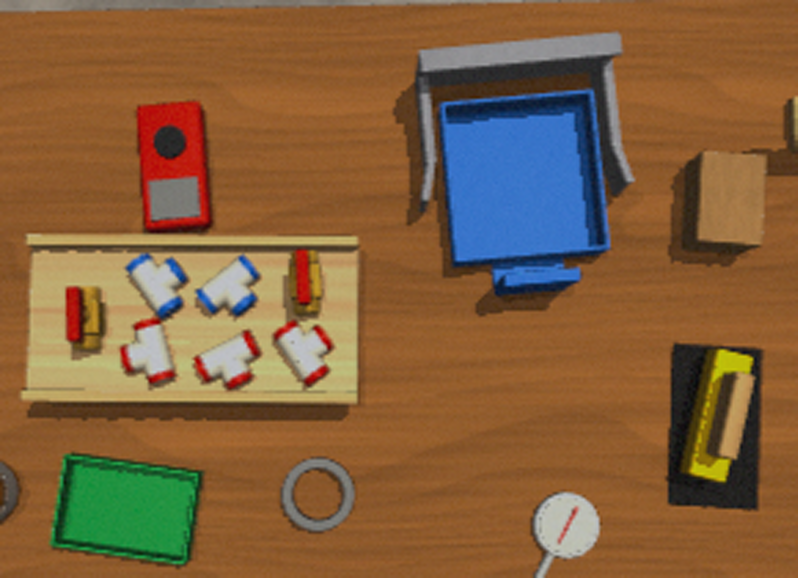

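Run:
```python
from h import *
go([616,80,200],94)
v=V("top")
print(v.ray([[315,260],[405,270],[186,260]],24).round(0))
# board corners: curb line ends, z=80, and bay walls
print("board curb px->", v.ray([[209.5,166],[330.5,166],[208,224],[330,227]],80).round(1))
print("bay back", v.ray([[200+419/2.75,80+52/2.75],[200+621/2.75,80+35/2.75]],100).round(1))
print("mouth", v.ray([[200+425/2.75,80+202/2.75],[200+629/2.75,80+183/2.75]],65).round(1))
print("tray rim fl,fr,br,bl", v.ray([[200+454/2.75,80+264/2.75],[200+609/2.75,80+248/2.75],[200+592/2.75,80+91/2.75],[200+441/2.75,80+103/2.75]],45).round(1))
```

```text
t 0.15 pos [ 152.  -605.8  230.5] tool x [-0.243  0.97   0.002] y [-0.     0.002 -1.   ] z [-0.97  -0.243  0.   ] F [0.4 1.1 0.4] w 85.8 j [-1.07  0.39  0.01 -0.   -1.19 -0.26]
shift [ 0.5523  0.0313 -0.6169] rot [-0.0002  0.1758  0.0016] dist 0.829 rotrows 1.2
[[ 386.   71.   24.]
 [ 355. -200.   24.]
 [ 388.  465.   24.]]
board curb px-> [[668.2 379.8  80. ]
 [663.9  21.   80. ]
 [496.6 381.1  80. ]
 [484.9  24.3  80. ]]
bay back [[ 858.5  -45.   100. ]
 [ 873.5 -259.5  100. ]]
mouth [[ 703.5  -51.3   65. ]
 [ 721.5 -272.1   65. ]]
tray rim fl,fr,br,bl [[ 638.   -83.4   45. ]
 [ 653.8 -253.3   45. ]
 [ 830.4 -240.1   45. ]
 [ 819.3  -72.2   45. ]]
```

Call:
play_rows([
  [0.033,0,-0.036,0,0,0,0.085],
  [0.033,0,-0.036,0,0,0,0.085],
  [0.033,0,-0.036,0,0,0,0.085],
  [0.033,0,-0.036,0,0,0,0.085],
  [0.033,0,-0.036,0,0,0,0.085],
  [0.033,0,-0.036,0,0,0,0.085],
  [0.033,0,-0.036,0,0,0,0.085],
  [0.033,0,-0.036,0,0,0,0.085],
  [0.033,0,-0.036,0,0,0,0.085],
  [0.033,0,-0.036,0,0,0,0.085],
])

```text
clock: 1.2
position: [425.4, -191.8, 228.4]
ee_rot: [0.437, 0.556, -0.554, -0.439]
contact_force: [0.8, -1.2, -0.4]
gripper_width: 84.6
```

Call:
play_rows([
  [0.033,0,-0.036,0,0,0,0.085],
  [0.033,0,-0.036,0,0,0,0.085],
  [0.033,0,-0.036,0,0,0,0.085],
  [0.033,0,-0.036,0,0,0,0.085],
  [0,0,0,0,0.09,0,0.085],
  [0,0,0,0,0.09,0,0.085],
])

```text
clock: 1.8
position: [538.7, -19.0, 228.6]
ee_rot: [0.485, 0.515, -0.513, -0.486]
contact_force: [0.3, -0.7, -0.5]
gripper_width: 84.5
```

Run:
```python
from h import *
go([616,80,200],94)
```

```text
t 1.8 pos [538.7 -19.  228.6] tool x [-0.057  0.998  0.003] y [ 0.001  0.003 -1.   ] z [-0.998 -0.057 -0.001] F [ 0.3 -0.7 -0.5] w 84.5 j [ 0.26  0.24 -0.21 -0.   -1.12 -1.78]
shift [ 0.0943  0.029  -0.0829] rot [ 0.0012 -0.0123  0.0031] dist 0.129 rotrows 0.1
```

Call:
play_rows([
  [0.032,0,-0.028,0,0,0,0.085],
  [0.032,0,-0.028,0,0,0,0.085],
  [0.03,0,-0.027,0,0,0,0.085],
  [0,0,0,0,0,0,0.085],
])

```text
clock: 2.2
position: [617.9, 83.4, 227.9]
ee_rot: [0.485, 0.514, -0.513, -0.487]
contact_force: [0.4, -0.1, 0.3]
gripper_width: 85.0
```

Run:
```python
from h import *
go([616,80,101],94)
v=V("wrist"); v.save("pics/w1.png"); print(v.o,v.R.round(2))
for b in v.blobs((0,170,70),(8,255,255),134,300): print(b)
for b in v.blobs((174,170,70),(180,255,255),134,300): print(b)
```

```text
t 2.2 pos [617.9  83.4 227.9] tool x [-0.055  0.998  0.003] y [-0.001  0.003 -1.   ] z [-0.998 -0.055  0.001] F [ 0.4 -0.1  0.3] w 85.0 j [ 0.39  0.38  0.   -0.   -1.19 -1.91]
shift [-0.0036  0.1269  0.002 ] rot [-0.0006 -0.0146  0.003 ] dist 0.127 rotrows 0.1
[535.65903071  78.233811   371.69815065] [[-0.05  0.95  0.32]
 [ 1.    0.05  0.02]
 [ 0.    0.32 -0.95]]
(1671.5, array([426.4, 273. ]), array([693.6, 184.5]), array([98.9, 55.9]), 4.5)
(1018.5, array([316.4, 197.3]), array([614.7,  81.2]), array([58.3, 13.1]), 2.0)
(2662.5, array([608.8, 169.1]), array([581.2, 306.4]), array([55.1, 33.1]), 1.7)
```

View pics/w1.png

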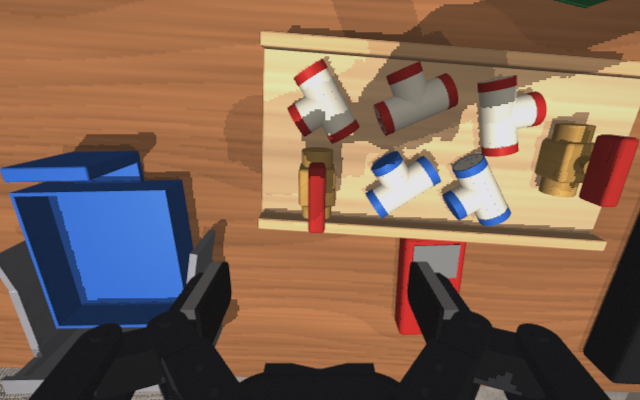

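Call:
play_rows([
  [-0.003,0.034,0.003,0,0,0,0.085],
  [0,0.034,0,0,0,0,0.085],
  [0,0.034,0,0,0,0,0.085],
  [0,0.02,0,0,0,0,0.085],
  [0,0,0,0,0,0,0.0],
  [0,0,0,0,0,0,0.0],
  [0,0,0,0,0,0,0.0],
  [0,0,0,0,0,0,0.0],
  [0,0,0,0,0,0,0.0],
  [0,0,0,0,0,0,0.0],
])

```text
clock: 3.25
position: [612.7, 75.1, 109.1]
ee_rot: [0.487, 0.515, -0.51, -0.487]
contact_force: [0.4, -0.3, -1.6]
gripper_width: 13.0
```

Call:
play_rows([
  [0,0,0,0,0,0,0.0],
  [0,0,0,0,0,0,0.0],
  [0,-0.02,0,0,0,0,0.0],
  [0,-0.03,0,0,0,0,0.0],
  [0,-0.03,0,0,0,0,0.0],
  [0,-0.03,0,0,0,0,0.0],
])

```text
clock: 3.85
position: [607.4, 73.5, 214.3]
ee_rot: [-0.484, -0.509, 0.515, 0.491]
contact_force: [1.1, -0.5, -2.1]
gripper_width: 12.7
```

Run:
```python
from h import *
go([370.3,246.3,190],90-8.2)
```

```text
t 3.85 pos [607.4  73.5 214.3] tool x [-0.049  0.999  0.001] y [-0.012  0.001 -1.   ] z [-0.999 -0.049  0.012] F [ 1.1 -0.5 -2.1] w 12.7 j [ 0.38  0.38 -0.04 -0.01 -1.16 -1.9 ]
shift [0.1843 0.0274 0.228 ] rot [-0.0124  0.1925  0.0003] dist 0.294 rotrows 1.3
```

Call:
play_rows([
  [0.03,0,0.038,0,0,0,0],
  [0.031,0,0.038,0,0,0,0],
  [0.031,0,0.038,0,0,0,0],
  [0.031,0,0.038,0,0,0,0],
  [0.031,0,0.038,0,0,0,0],
  [0.031,0,0.038,0,0,0,0],
  [0,0,0,0,0.1,0,0],
  [0,0,0,-0.01,0.09,0,0],
  [0,0,0,0,0,0,0],
])

```text
clock: 4.75
position: [365.4, 253.0, 220.0]
ee_rot: [0.535, 0.466, -0.459, -0.534]
contact_force: [-0.5, -0.4, -2.9]
gripper_width: 12.4
```

Run:
```python
from h import *
go([370.3,246.3,90],90-8.2)
v=V("wrist"); v.save("pics/w2.png")
print(v.blobs((50,80,40),(85,255,255),40,300))
print(v.blobs((0,170,70),(8,255,255),150,300))
```

```text
t 4.75 pos [365.4 253.  220. ] tool x [0.145 0.989 0.007] y [ 0.009  0.006 -1.   ] z [-0.989  0.145 -0.008] F [-0.5 -0.4 -2.9] w 12.4 j [ 0.98  0.08 -0.44  0.   -1.05 -2.69]
shift [-0.0068  0.13   -0.0048] rot [ 0.008  -0.0021  0.0069] dist 0.13 rotrows 0.1
[(11048.0, array([344.2, 174.6]), array([373.5, 283.5]), array([149.3, 102.4]), 81.6)]
[(3438.0, array([318.8, 286.6]), array([433. , 243.1]), array([ 24.3, 116.8]), 81.2), (4103.5, array([529.9, 186.6]), array([369.1, 405.1]), array([56.5, 49.4]), 53.9)]
```

View pics/w2.png

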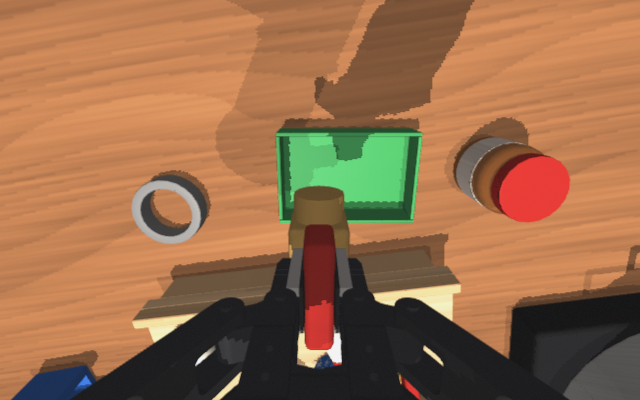

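Call:
play_rows([
  [-0.004,0.04,-0.005,0.008,0,0.007,0],
  [0,0.04,0,0,0,0,0],
  [0,0.04,0,0,0,0,0],
  [0,0.015,0,0,0,0,0],
  [0,0,0,0,0,0,0],
])

```text
clock: 5.3
position: [374.9, 249.3, 83.1]
ee_rot: [-0.533, -0.467, 0.462, 0.534]
contact_force: [0.4, 0.1, -1.8]
gripper_width: 12.8
```

Run:
```python
from h import *
go([369.5,248.5,54],90-8.2)
```

```text
t 5.3 pos [374.9 249.3  83.1] tool x [0.138 0.99  0.006] y [ 0.005  0.006 -1.   ] z [-0.99   0.138 -0.004] F [ 0.4  0.1 -1.8] w 12.8 j [ 0.95  0.27 -0.61  0.   -0.68 -2.66]
shift [-0.0017  0.0291  0.0053] rot [0.0041 0.0047 0.0064] dist 0.03 rotrows 0.1
```

Call:
play_rows([
  [-0.001,0.01,0.006,0.004,0.005,0.006,0],
  [0,0.008,0,0,0,0,0],
  [0,0.006,0,0,0,0,0],
  [0,0.004,0,0,0,0,0],
  [0,0.002,0,0,0,0,0],
  [0,0,0,0,0,0,0],
])

```text
clock: 5.9
position: [371.0, 251.3, 53.8]
ee_rot: [-0.534, -0.466, 0.461, 0.535]
contact_force: [0.2, 0.4, -1.8]
gripper_width: 12.7
```

Call:
play_rows([
  [0,0.002,0,0,0,0,0],
  [0,0.002,0,0,0,0,0],
  [0,0.001,0,0,0,0,0],
  [0,0,0,0,0,0,0],
])

```text
clock: 6.3
position: [371.5, 252.1, 52.3]
ee_rot: [-0.533, -0.467, 0.461, 0.534]
contact_force: [0.1, 0.9, -2.9]
gripper_width: 13.0
```

Call:
play_rows([
  [0,0.004,0,0,0,0,0],
  [0,0.003,0,0,0,0,0],
  [0,0,0,0,0,0,0],
])

```text
clock: 6.6
position: [372.2, 253.1, 52.9]
ee_rot: [0.533, 0.469, -0.461, -0.533]
contact_force: [1.4, 0.3, -3.2]
gripper_width: 12.8
```

Call:
play_rows([
  [-0.002,0.006,0,0,0,0,0],
  [-0.002,0.006,0,0,0,0,0],
])

```text
clock: 6.8
position: [374.9, 253.5, 51.0]
ee_rot: [0.532, 0.474, -0.459, -0.53]
contact_force: [-26.0, -3.3, 70.4]
gripper_width: 13.0
```

Call:
play_rows([
  [0,-0.003,0,0,0,0,0],
  [0,0,0,0,0,0,0.04],
  [0,0,0,0,0,0,0.04],
  [0,0,0,0,0,0,0.04],
  [0,0,0,0,0,0,0.04],
  [0,-0.02,0,0,0,0,0.04],
  [0,-0.04,0,0,0,0,0.04],
  [0,-0.05,0,0,0,0,0.04],
  [0,-0.05,0,0,0,0,0.085],
])

```text
clock: 7.7
position: [369.9, 248.3, 209.9]
ee_rot: [0.534, 0.466, -0.466, -0.529]
contact_force: [1.6, 1.4, -0.5]
gripper_width: 53.2
```

Run:
```python
from h import *
go([582,312,230],90.8)
v=V("wrist"); v.save("pics/w3.png")
print(v.blobs((0,170,70),(8,255,255),78,300))
v=V("top"); print(v.blobs((0,170,90),(8,255,255),78,12,(200,235,290,295)))
print(v.blobs((0,170,100),(8,255,255),134,12,(200,160,340,235)))
```

```text
t 7.7 pos [369.9 248.3 209.9] tool x [ 0.13   0.991 -0.004] y [ 0.004 -0.005 -1.   ] z [-0.991  0.13  -0.005] F [ 1.6  1.4 -0.5] w 53.2 j [ 0.96  0.09 -0.44  0.01 -1.03 -2.67]
shift [ 0.0908 -0.0196 -0.2021] rot [ 0.0042 -0.1448 -0.0045] dist 0.222 rotrows 1.0
[(372.5, array([286.4, 331.1]), array([526.4, 191.1]), array([36.6, 19.9]), 9.1), (788.0, array([330.2, 194.4]), array([377.5, 256.8]), array([13. , 58.4]), 83.5), (4553.5, array([545.5, 188.4]), array([398.2, 453.4]), array([76.1, 66.3]), 54.6)]
[(50.0, array([251.1, 262.5]), array([384.3, 253.8]), array([12.7, 44.6]), 83.2)]
[(17.5, array([286.3, 217.9]), array([511. , 144.7]), array([ 7.5, 27.2]), 26.1), (13.5, array([258.3, 216.5]), array([515.6, 222.8]), array([ 6.8, 25.6]), 13.5), (15.0, array([314.9, 215.9]), array([515.4,  66. ]), array([ 6.9, 23.8]), 33.2), (74.0, array([226. , 193.5]), array([580.5, 314.1]), array([53.5, 11.3]), 0.8), (32.5, array([263.3, 160.7]), array([671.1, 209.4]), array([65. ,  5.7]), 89.3)]
```

View pics/w3.png

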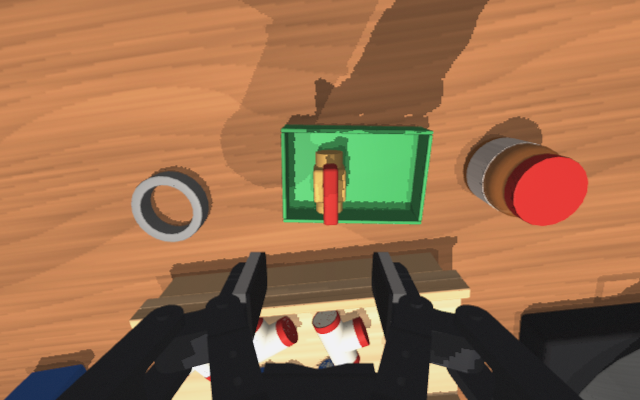

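Call:
play_rows([
  [0.015,-0.005,-0.034,0,0,0,0.085],
  [0.015,-0.003,-0.034,0,0,0,0.085],
  [0.015,-0.003,-0.034,0,0,0,0.085],
  [0.015,-0.003,-0.034,0,0,0,0.085],
  [0.015,-0.003,-0.034,0,0,0,0.085],
  [0.015,-0.003,-0.034,0,0,0,0.085],
  [0,0,0,0,-0.14,0,0.085],
  [0,0,0,0,0,0,0.085],
])

```text
clock: 8.6
position: [594.0, 314.9, 227.8]
ee_rot: [0.497, 0.505, -0.502, -0.496]
contact_force: [0.7, 0.3, -0.7]
gripper_width: 85.0
```

Run:
```python
from h import *
go([580,313,103],90.8)
v=V("wrist")
print(v.blobs((0,170,70),(8,255,255),134,300))
```

```text
t 8.6 pos [594.  314.9 227.8] tool x [-0.014  1.     0.002] y [ 0.005  0.002 -1.   ] z [-1.    -0.014 -0.005] F [ 0.7  0.3 -0.7] w 85.0 j [ 0.73  0.47  0.13  0.   -1.23 -2.29]
shift [-0.0019  0.1248  0.0147] rot [ 0.0054 -0.0004  0.0018] dist 0.126 rotrows 0.0
[(3214.5, array([263.3, 302.6]), array([689.3, 259.1]), array([91.4, 54.5]), 4.4), (1064.5, array([321.3, 183.2]), array([579.2, 316.7]), array([57.5, 13.4]), 2.4), (328.0, array([ 94.2, 151.2]), array([555.1, 143.4]), array([10.2, 28.7]), 28.3)]
```

Call:
play_rows([
  [0.001,0.034,0.014,0.005,0,0.002,0.085],
  [0,0.034,0,0,0,0,0.085],
  [0,0.034,0,0,0,0,0.085],
  [0,0.022,0,0,0,0,0.085],
  [0,0,0,0,0,0,0.0],
  [0,0,0,0,0,0,0.0],
  [0,0,0,0,0,0,0.0],
  [0,0,0,0,0,0,0.0],
  [0,0,0,0,0,0,0.0],
  [0,0,0,0,0,0,0.0],
])

```text
clock: 9.65
position: [577.7, 316.3, 104.1]
ee_rot: [0.501, 0.501, -0.497, -0.5]
contact_force: [-0.2, -0.3, -3.3]
gripper_width: 12.9
```

Call:
play_rows([
  [0,0,0,0,0,0,0.0],
  [0,0,0,0,0,0,0.0],
  [0,-0.02,0,0,0,0,0.0],
  [0,-0.03,0,0,0,0,0.0],
  [0,-0.03,0,0,0,0,0.0],
  [0,-0.03,0,0,0,0,0.0],
])

```text
clock: 10.25
position: [573.4, 313.1, 208.9]
ee_rot: [-0.501, -0.494, 0.502, 0.502]
contact_force: [-0.1, 0.4, -3.3]
gripper_width: 13.2
```

Run:
```python
from h import *
go([371,314,200],90-8.2)
```

```text
t 10.25 pos [573.4 313.1 208.9] tool x [ 0.006  1.    -0.006] y [-0.01  -0.006 -1.   ] z [-1.     0.006  0.01 ] F [-0.1  0.4 -3.3] w 13.2 j [ 0.75  0.45  0.06 -0.   -1.19 -2.32]
shift [-0.0003  0.0109  0.2023] rot [-0.0094  0.1369 -0.007 ] dist 0.203 rotrows 0.9
```

Call:
play_rows([
  [0,0,0.04,0,0,0,0],
  [0,0,0.04,0,0,0,0],
  [0,0,0.04,0,0,0,0],
  [0,0,0.04,0,0,0,0],
  [0,0,0.038,0,0,0,0],
  [0,0,0,-0.01,0.135,-0.007,0],
  [0,0,0,0,0,0,0],
])

```text
clock: 10.95
position: [370.8, 314.4, 213.8]
ee_rot: [-0.535, -0.466, 0.458, 0.535]
contact_force: [0.1, 0.8, -2.0]
gripper_width: 13.2
```

Run:
```python
from h import *
go([371,314,75],90-8.2)
```

```text
t 10.95 pos [370.8 314.4 213.8] tool x [0.147 0.989 0.009] y [ 0.009  0.008 -1.   ] z [-0.989  0.147 -0.008] F [ 0.1  0.8 -2. ] w 13.2 j [ 1.04  0.16 -0.36  0.   -1.04 -2.76]
shift [-0.0017  0.1388  0.0009] rot [ 0.0078 -0.0041  0.009 ] dist 0.139 rotrows 0.1
```

Call:
play_rows([
  [0,0.04,0,0.008,0,0.009,0],
  [0,0.04,0,0,0,0,0],
  [0,0.04,0,0,0,0,0],
  [0,0.02,0,0,0,0,0],
  [0,0.01,0,0,0,0,0],
  [0,0,0,0,0,0,0],
])

```text
clock: 11.55
position: [376.0, 318.1, 61.5]
ee_rot: [-0.532, -0.468, 0.463, 0.533]
contact_force: [-0.7, -0.7, -2.7]
gripper_width: 12.9
```

Run:
```python
from h import *
go([371,314,48],90-8.2)
```

```text
t 11.55 pos [376.  318.1  61.5] tool x [0.133 0.991 0.007] y [ 0.005  0.006 -1.   ] z [-0.991  0.133 -0.004] F [-0.7 -0.7 -2.7] w 12.9 j [ 1.03  0.36 -0.54  0.   -0.67 -2.74]
shift [-0.0048  0.0135  0.0044] rot [0.0038 0.0098 0.007 ] dist 0.015 rotrows 0.1
```

Call:
play_rows([
  [-0.004,0.006,0.003,0.004,0.01,0.007,0],
  [0,0.005,0,0,0,0,0],
  [0,0.003,0,0,0,0,0],
  [0,0,0,0,0,0,0],
])

```text
clock: 11.95
position: [374.4, 316.6, 49.6]
ee_rot: [-0.534, -0.465, 0.461, 0.535]
contact_force: [-1.6, 0.5, -3.3]
gripper_width: 12.7
```

Call:
play_rows([
  [0,0.001,0,0,0,0,0.04],
  [0,0,0,0,0,0,0.04],
  [0,0,0,0,0,0,0.04],
  [0,0,0,0,0,0,0.04],
  [0,-0.02,0,0,0,0,0.04],
  [0,-0.04,0,0,0,0,0.04],
  [0,-0.05,0,0,0,0,0.04],
  [0,-0.05,0,0,0,0,0.05],
])

```text
clock: 12.75
position: [372.2, 313.7, 209.7]
ee_rot: [0.535, 0.462, -0.465, -0.533]
contact_force: [1.3, 0.7, -0.1]
gripper_width: 50.0
```

Run:
```python
from h import *
v=V("wrist")
print(v.blobs((0,170,70),(8,255,255),78,300)); print(v.blobs((50,80,40),(85,255,255),40,300))
v.save("pics/w4.png")
v=V("top"); b=v.blobs((100,120,60),(125,255,255),45,30,(340,90,440,195)); print(b)
th=np.radians(5); c=np.array([735,-162]); print("grip est",c-120*np.array([np.cos(th),np.sin(th)]))
go([616,-172,230],5)
```

```text
[(314.0, array([302.7, 338. ]), array([537.5, 271.3]), array([37.7, 15.6]), 5.6), (937.5, array([262.5, 202. ]), array([377.9, 258.9]), array([16.6, 59.2]), 82.8), (791.0, array([324. , 192.4]), array([376.4, 317.1]), array([13.4, 58.2]), 84.1), (4221.5, array([470.7, 194.7]), array([398.9, 450. ]), array([73., 66.]), 56.8)]
[(11357.0, array([285.9, 181.4]), array([373.1, 283.7]), array([149.9, 103.1]), 81.9)]
[(3566.5, array([390.8, 149.1]), array([ 718.2, -162.3]), array([219.1, 174.5]), 4.3)]
grip est [ 615.45663623 -172.45868913]
t 12.85 pos [375.5 317.7 215.8] tool x [0.139 0.99  0.011] y [ 0.009  0.01  -1.   ] z [-0.99   0.14  -0.008] F [-0.   1.   1.2] w 50.2 j [ 1.03  0.16 -0.34  0.   -1.05 -2.75]
shift [-0.4512 -0.0167 -0.3065] rot [-9.0000e-04  1.3436e+00  1.4300e-02] dist 0.546 rotrows 9.0
```

Call:
play_rows([
  [-0.041,-0.002,-0.028,0,0,0,0.085],
  [-0.041,-0.002,-0.028,0,0,0,0.085],
  [-0.041,-0.002,-0.028,0,0,0,0.085],
  [-0.041,-0.002,-0.028,0,0,0,0.085],
  [-0.041,-0.002,-0.028,0,0,0,0.085],
  [-0.041,-0.002,-0.028,0,0,0,0.085],
  [-0.041,-0.002,-0.028,0,0,0,0.085],
  [-0.041,-0.002,-0.028,0,0,0,0.085],
  [-0.041,-0.002,-0.028,0,0,0,0.085],
  [-0.041,-0.002,-0.028,0,0,0,0.085],
])

```text
clock: 13.85
position: [599.8, -127.0, 233.7]
ee_rot: [-0.529, -0.477, 0.459, 0.531]
contact_force: [1.3, 1.2, 0.4]
gripper_width: 84.8
```

Call:
play_rows([
  [0,0,0,0,-0.149,0,0.085],
  [0,0,0,0,-0.149,0,0.085],
  [0,0,0,0,-0.149,0,0.085],
  [0,0,0,0,-0.149,0,0.085],
  [0,0,0,0,-0.149,0,0.085],
  [0,0,0,0,-0.149,0,0.085],
  [0,0,0,0,-0.149,0,0.085],
  [0,0,0,0,-0.149,0,0.085],
  [0,0,0,0,-0.149,0,0.085],
  [0,0,0,0,-0.149,0,0.085],
])

```text
clock: 14.85
position: [600.1, -135.3, 225.2]
ee_rot: [0.071, 0.711, -0.697, -0.066]
contact_force: [-0.4, 0.7, 0.6]
gripper_width: 85.4
```

Run:
```python
from h import *
go([616,-172,180],185)
v=V("wrist"); v.save("pics/w5.png"); print(v.blobs((100,120,60),(125,255,255),90,300))
```

```text
t 14.85 pos [ 600.1 -135.3  225.2] tool x [-0.981  0.193 -0.006] y [ 0.01   0.019 -1.   ] z [-0.193 -0.981 -0.02 ] F [-0.4  0.7  0.6] w 85.4 j [ 0.03  0.37 -0.02 -0.02 -1.17 -0.22]
shift [-0.0224  0.0447  0.0339] rot [ 0.0194 -0.2812 -0.0088] dist 0.06 rotrows 1.9
[(30010.5, array([206.1, 162.5]), array([ 700.6, -169.8]), array([190.7, 147.3]), 4.1)]
```

View pics/w5.png

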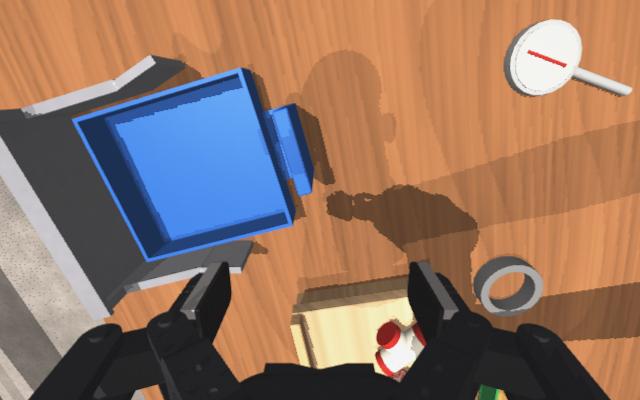

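Run:
```python
from h import *
v=V("wrist"); 
print(v.o,"plate cand z90", v.ray([[271,110],[291,104],[313,190],[297,195]],90).round(1).tolist())
print("rim z45 bl,br,fr,fl", v.ray([[75,121],[245,69],[293,223],[149,260]],45).round(1).tolist())
v.save("pics/w6.png",(60,40,340,280),2.8)
```

```text
[ 583.32325163 -219.2860788   367.17440063] plate cand z90 [[628.8, -209.7, 90.0], [611.0, -211.2, 90.0], [607.7, -132.6, 90.0], [623.4, -130.6, 90.0]]
rim z45 bl,br,fr,fl [[833.0, -235.3, 45.0], [651.5, -249.3, 45.0], [641.5, -84.5, 45.0], [819.0, -69.8, 45.0]]
```

View pics/w6.png

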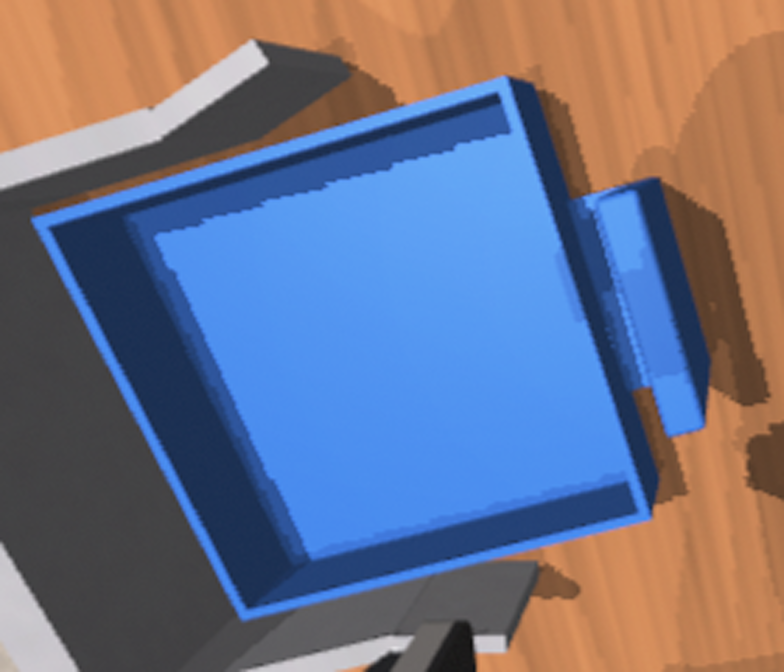

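Call:
play_rows([
  [0,0,0,0.01,-0.14,-0.004,0.085],
  [0,0,0,0.01,-0.13,-0.004,0.085],
  [0,0,0,0,0,0,0.085],
])

```text
clock: 15.25
position: [599.8, -135.3, 224.3]
ee_rot: [0.024, -0.706, 0.707, -0.024]
contact_force: [0.7, 0.3, 0.3]
gripper_width: 85.0
```

Run:
```python
from h import *
go([617,-170,100],184.5)
```

```text
t 15.25 pos [ 599.8 -135.3  224.3] tool x [-0.998 -0.068  0.001] y [-0.001 -0.001 -1.   ] z [ 0.068 -0.998  0.001] F [0.7 0.3 0.3] w 85.0 j [ 0.04  0.37 -0.03  0.   -1.17  0.03]
shift [-0.0149  0.1244  0.0356] rot [-0.0009 -0.0107  0.0007] dist 0.13 rotrows 0.1
```

Call:
play_rows([
  [-0.008,0.03,0.018,0,-0.01,0,0.085],
  [-0.007,0.03,0.018,0,0,0,0.085],
  [0,0.035,0,0,0,0,0.085],
  [0,0.03,0,0,0,0,0.085],
  [0,0,0,0,0,0,0.085],
])

```text
clock: 15.75
position: [619.9, -171.6, 97.3]
ee_rot: [0.016, -0.707, 0.707, -0.02]
contact_force: [-1.2, -0.1, -0.4]
gripper_width: 85.0
```

Run:
```python
from h import *
go([617,-170,50],184.5)
```

```text
t 15.75 pos [ 619.9 -171.6   97.3] tool x [-0.999 -0.052 -0.006] y [ 0.006 -0.    -1.   ] z [ 0.052 -0.999  0.001] F [-1.2 -0.1 -0.4] w 85.0 j [-0.02  0.53 -0.12  0.   -0.92  0.07]
shift [ 0.0031  0.0473 -0.0018] rot [-0.0007 -0.0269 -0.0061] dist 0.047 rotrows 0.2
```

Call:
play_rows([
  [0.002,0.02,-0.001,0,-0.027,-0.006,0.085],
  [0,0.018,0,0,0,0,0.085],
  [0,0.006,0,0,0,0,0.085],
  [0,0,0,0,0,0,0.04],
  [0,0,0,0,0,0,0.02],
  [0,0,0,0,0,0,0.0],
  [0,0,0,0,0,0,0.0],
  [0,0,0,0,0,0,0.0],
  [0,0,0,0,0,0,0.0],
  [0,0,0,0,0,0,0.0],
])

```text
clock: 16.75
position: [623.0, -171.5, 62.1]
ee_rot: [0.019, -0.705, 0.708, -0.028]
contact_force: [0.4, -0.0, -0.1]
gripper_width: 12.7
```

Run:
```python
from h import *
th=np.radians(4.5)
s=read_state()["position"]
go([s[0]-210*np.cos(th),s[1]-210*np.sin(th),s[2]],None)
```

```text
t 16.75 pos [ 623.  -171.5   62.1] tool x [-0.998 -0.067 -0.012] y [ 0.012 -0.003 -1.   ] z [ 0.067 -0.998  0.004] F [ 0.4 -0.  -0.1] w 12.7 j [-0.02  0.57 -0.15  0.   -0.84  0.08]
shift [ 0.21   -0.0026  0.0025] rot [-0.004  -0.     -0.0122] dist 0.21 rotrows 0.1
```

Call:
play_rows([
  [0,0,0,0,0,0,0.04],
  [0,0,0,0,0,0,0.04],
  [0,0.008,0,0,0,0,0.04],
  [0,0.006,0,0,0,-0.01,0.04],
  [0,0,0,0,0,0,0.0],
  [0,0,0,0,0,0,0.0],
  [0,0,0,0,0,0,0.0],
  [0,0,0,0,0,0,0.0],
])

```text
clock: 17.55
position: [624.0, -171.6, 47.5]
ee_rot: [0.023, -0.705, 0.708, -0.025]
contact_force: [-0.2, -0.3, -0.5]
gripper_width: 13.3
```

Run:
```python
from h import *
th=np.radians(4.5)
s=read_state()["position"]
go([s[0]-170*np.cos(th),s[1]-170*np.sin(th),s[2]],None)
```

```text
t 17.55 pos [ 624.  -171.6   47.5] tool x [-0.998 -0.068 -0.003] y [ 0.003 -0.005 -1.   ] z [ 0.068 -0.998  0.005] F [-0.2 -0.3 -0.5] w 13.3 j [-0.02  0.59 -0.15  0.01 -0.83  0.08]
shift [ 0.17   -0.0004  0.0018] rot [-0.0047 -0.     -0.0026] dist 0.17 rotrows 0.0
```

Call:
play_rows([
  [0.01,0,0,0,0,0,0],
  [0.018,0,0,0,0,0,0],
  [0.02,0,0,0,0,0,0],
  [0.02,0,0,0,0,0,0],
  [0.02,0,0,0,0,0,0],
  [0.02,0,0,0,0,0,0],
  [0.02,0,0,0,0,0,0],
  [0.02,0,0,0,0,0,0],
  [0.02,0,0,0,0,0,0],
  [0,0,0,0,0,0,0],
])

```text
clock: 18.55
position: [451.2, -183.0, 47.0]
ee_rot: [0.017, -0.705, 0.708, -0.03]
contact_force: [-0.6, 0.6, -2.2]
gripper_width: 13.5
```

Run:
```python
from h import *
go([453,-90,48],179.4)
v=V("top"); print(v.blobs((100,120,60),(125,255,255),45,30,(340,90,440,260))); v.save("pics/t2.png",(200,90,440,290),3)
```

```text
t 18.55 pos [ 451.2 -183.    47. ] tool x [-0.998 -0.066 -0.019] y [ 0.019 -0.004 -1.   ] z [ 0.066 -0.998  0.005] F [-0.6  0.6 -2.2] w 13.5 j [-0.05  0.37 -0.57  0.01 -0.6   0.11]
shift [-0.0079 -0.0013 -0.0926] rot [-0.0047  0.0765 -0.0191] dist 0.093 rotrows 0.5
[(2888.0, array([403.4, 197.3]), array([ 574.7, -171.8]), array([171.7, 173.2]), 3.8)]
```

View pics/t2.png

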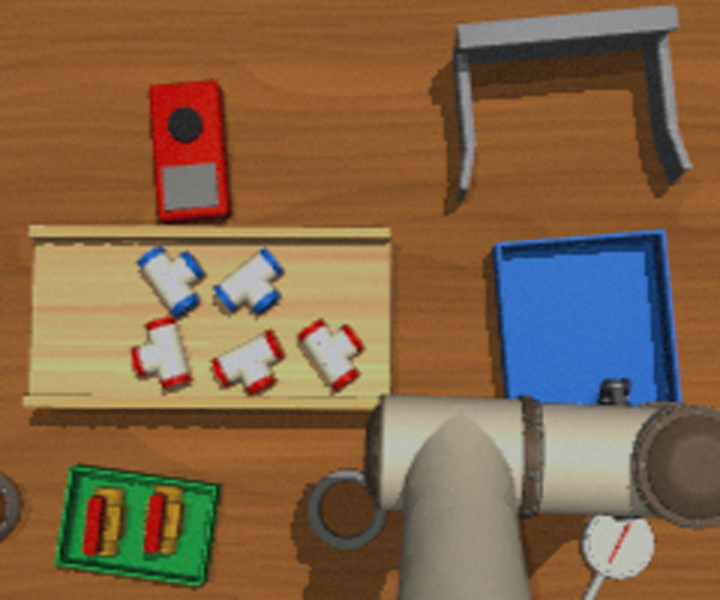

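Call:
play_rows([
  [0,0,0,-0.004,0.025,-0.015,0],
  [0,0,0,0,0.025,0,0],
  [0,0,0,0,0.025,0,0],
  [-0.003,0,-0.015,0,0,0,0],
  [0,0,-0.02,0,0,0,0],
  [0,0,-0.02,0,0,0,0],
  [0,0,-0.02,0,0,0,0],
  [0,0,-0.012,0,0,0,0],
  [0,0,0,0,0,0,0],
])

```text
clock: 19.5
position: [462.8, -95.6, 47.4]
ee_rot: [-0.01, -0.705, 0.709, 0.007]
contact_force: [-0.5, 2.8, 2.0]
gripper_width: 13.3
```

Run:
```python
from h import *
go([454,-66,48],179.4)
v=V("top")
m=cv2.inRange(v.hsv,np.array((100,120,60)),np.array((125,255,255))); m[:, :320]=0; m[200:]=0; m[:165]=0
# left/right/back edges of rim
for r in (172,180,190,198):
    c=np.where(m[r])[0]; print(r,c.min(),c.max(),v.ray([[c.min()-.5,r],[c.max()+.5,r]],45).round(1).tolist())
for c in (345,360,375):
    r=np.where(m[:,c])[0]; print(c,r.min(),v.ray([c,r.min()-.5],45).round(1).tolist())
v.save("pics/t3.png",(300,140,440,260),5)
```

```text
t 19.5 pos [462.8 -95.6  47.4] tool x [-1.     0.023 -0.005] y [ 0.004 -0.005 -1.   ] z [-0.023 -1.     0.005] F [-0.5  2.8  2. ] w 13.3 j [ 0.15  0.36 -0.6   0.01 -0.61 -0.18]
shift [ 0.0095 -0.0008 -0.0294] rot [-0.0051 -0.0129 -0.0045] dist 0.031 rotrows 0.1
172 342 398 [[651.1, -12.2, 45.0], [649.0, -184.3, 45.0]]
180 342 398 [[626.6, -11.9, 45.0], [624.7, -183.6, 45.0]]
190 342 398 [[596.2, -11.5, 45.0], [594.4, -182.8, 45.0]]
198 342 398 [[571.9, -11.2, 45.0], [570.2, -182.2, 45.0]]
345 165 [[673.9, -23.2, 45.0]]
360 165 [[673.4, -68.6, 45.0]]
375 165 [[672.8, -114.0, 45.0]]
```

View pics/t3.png

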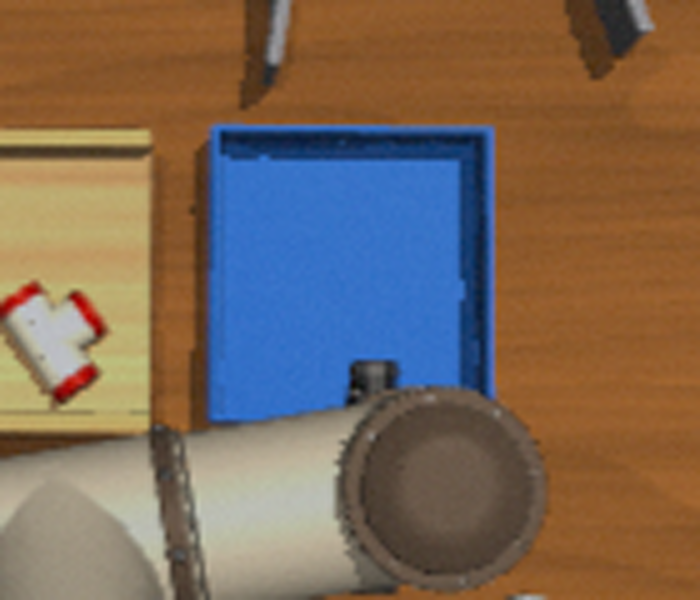

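Call:
play_rows([
  [0.009,0,-0.01,0,0,0,0],
  [0,0,-0.012,0,0,0,0],
  [0,0,-0.008,0,0,0,0],
  [0,0,0,0,0,0,0],
])

```text
clock: 19.95
position: [454.6, -65.4, 47.3]
ee_rot: [-0.012, -0.705, 0.709, 0.008]
contact_force: [0.3, 2.2, -0.1]
gripper_width: 13.7
```

Run:
```python
from h import *
go([454,-66,48],179.4)
v=V("top")
m=cv2.inRange(v.hsv,np.array((100,120,60)),np.array((125,255,255))); m[:, :320]=0; m[200:]=0
for r in (172,185,198):
    c=np.where(m[r])[0]; print(r,c.min(),c.max(),v.ray([[c.min()-.5,r],[c.max()+.5,r]],45).round(1).tolist())
bm=cv2.inRange(v.hsv,np.array((15,40,120)),np.array((30,170,255)))
for r in (175,185,195,205): print("board",np.where(bm[r,:350])[0].max(), v.ray([np.where(bm[r,:350])[0].max()+.5,r],60).round(1))
```

```text
t 19.95 pos [454.6 -65.4  47.3] tool x [-1.     0.028 -0.006] y [ 0.006 -0.006 -1.   ] z [-0.028 -1.     0.005] F [ 0.3  2.2 -0.1] w 13.7 j [ 0.22  0.34 -0.63  0.01 -0.59 -0.26]
shift [ 0.0005 -0.0007  0.0006] rot [-0.0055 -0.0177 -0.0061] dist 0.001 rotrows 0.1
172 333 388 [[651.4, 15.0, 45.0], [649.4, -154.2, 45.0]]
185 332 388 [[611.7, 18.5, 45.0], [609.8, -153.2, 45.0]]
198 332 388 [[572.3, 18.9, 45.0], [570.5, -152.3, 45.0]]
board 329 [[640.1  24.2  60. ]]
board 329 [[610.   24.5  60. ]]
board 329 [[580.   24.8  60. ]]
board 329 [[550.2  25.1  60. ]]
```

Call:
play_rows([
  [0,0,-0.003,0,-0.012,0,0],
  [0,0,-0.003,0,0,0,0],
  [0,0,0,0,0,0,0],
])

```text
clock: 20.3
position: [454.4, -60.0, 47.4]
ee_rot: [-0.008, -0.705, 0.709, 0.004]
contact_force: [-0.1, -0.1, 2.3]
gripper_width: 13.1
```

Call:
play_rows([
  [0,0,-0.002,0,0,0,0],
  [0,0,-0.002,0,0,0,0],
])

```text
clock: 20.5
position: [453.2, -59.1, 47.6]
ee_rot: [-0.008, -0.704, 0.711, 0.007]
contact_force: [0.8, -17.4, 3.5]
gripper_width: 13.1
```

Call:
play_rows([
  [0,0,0,0,0,0,0],
  [0,0,0,0,0,0,0.06],
  [0,0,0,0,0,0,0.06],
  [0,0,0,0,0,0,0.06],
  [0,-0.02,0,0,0,0,0.06],
  [0,-0.03,0,0,0,0,0.085],
  [0,-0.04,0,0,0,0,0.085],
  [0,-0.04,0,0,0,0,0.085],
  [0,-0.04,0,0,0,0,0.085],
])

```text
clock: 21.4
position: [449.5, -57.0, 216.8]
ee_rot: [-0.003, -0.703, 0.711, 0.012]
contact_force: [0.8, 0.7, 0.2]
gripper_width: 84.7
```

Run:
```python
from h import *
v=V("top")
print("fin-ish yellow",v.blobs((22,120,120),(35,255,255),48,30,(430,190,490,280)))
print("wood", v.blobs((8,50,140),(20,150,255),93,20,(440,200,485,262)))
m=cv2.inRange(v.hsv,np.array((100,120,60)),np.array((125,255,255))); m[:, :320]=0; m[200:]=0
for r in (172,185,198):
    c=np.where(m[r])[0]; print(r,c.min(),c.max(),v.ray([[c.min()-.5,r],[c.max()+.5,r]],45).round(1).tolist())
go([462,-370,220],None)
```

```text
fin-ish yellow [(252.0, array([459.9, 230.3]), array([ 471.9, -366.1]), array([ 39.4, 138.4]), 75.2)]
wood [(158.0, array([467.4, 231. ]), array([ 471.6, -365.8]), array([17.3, 87.1]), 75.2)]
172 331 386 [[651.4, 21.1, 45.0], [649.5, -148.2, 45.0]]
185 331 386 [[611.7, 21.5, 45.0], [609.9, -147.2, 45.0]]
198 331 386 [[572.3, 21.9, 45.0], [570.6, -146.3, 45.0]]
t 21.45 pos [454.1 -57.  224.2] tool x [-1.     0.02  -0.002] y [ 0.002 -0.011 -1.   ] z [-0.02  -1.     0.011] F [ 1.7 -0.5  5.9] w 84.9 j [ 0.24  0.1  -0.4   0.01 -1.07 -0.27]
shift [-0.0141  0.0077  0.3128] rot [-0.0111 -0.     -0.0021] dist 0.313 rotrows 0.1
```

Call:
play_rows([
  [-0.001,0,0.04,-0.01,0,0,0.085],
  [-0.002,0,0.04,0,0,0,0.085],
  [-0.002,0,0.04,0,0,0,0.085],
  [-0.002,0,0.04,0,0,0,0.085],
  [-0.002,0,0.04,0,0,0,0.085],
  [-0.002,0,0.04,0,0,0,0.085],
  [-0.002,0,0.04,0,0,0,0.085],
  [-0.002,0,0.03,0,0,0,0.085],
  [0,0,0,0,0.149,0,0.085],
  [0,0,0,0,0.149,0,0.085],
])

```text
clock: 22.45
position: [469.6, -375.4, 224.9]
ee_rot: [0.114, 0.701, -0.697, -0.104]
contact_force: [-1.1, -0.8, 0.6]
gripper_width: 84.6
```

Call:
play_rows([
  [0,0,0,0,0.149,0,0.085],
  [0,0,0,0,0.149,0,0.085],
  [0,0,0,0,0.149,0,0.085],
  [0,0,0,0,0.149,0,0.085],
  [0,0,0,0,0.149,0,0.085],
  [0,0,0,0,0.149,0,0.085],
  [0,0,0,0,0.149,0,0.085],
  [0,0,0,0,0.149,0,0.085],
  [0,0,0,0,0.149,0,0.085],
  [0,0,0,0,0.149,0,0.085],
])

```text
clock: 23.45
position: [470.7, -372.1, 217.6]
ee_rot: [-0.555, -0.442, 0.433, 0.556]
contact_force: [0.1, 0.1, 1.1]
gripper_width: 85.0
```

Run:
```python
from h import *
go([472,-366,100],75.2)
v=V("wrist"); print(v.blobs((22,120,90),(35,255,255),48,300)); v.save("pics/w7.png")
```

```text
t 23.45 pos [ 470.7 -372.1  217.6] tool x [0.234 0.972 0.011] y [ 0.01   0.009 -1.   ] z [-0.972  0.234 -0.008] F [0.1 0.1 1.1] w 85.0 j [-0.41  0.35 -0.07 -0.01 -1.14 -1.4 ]
shift [0.0049 0.1177 0.0012] rot [0.0078 0.0218 0.0113] dist 0.118 rotrows 0.2
[(2098.0, array([326. , 173.3]), array([ 472.4, -363.7]), array([ 39.6, 141.6]), 75.0)]
```

View pics/w7.png

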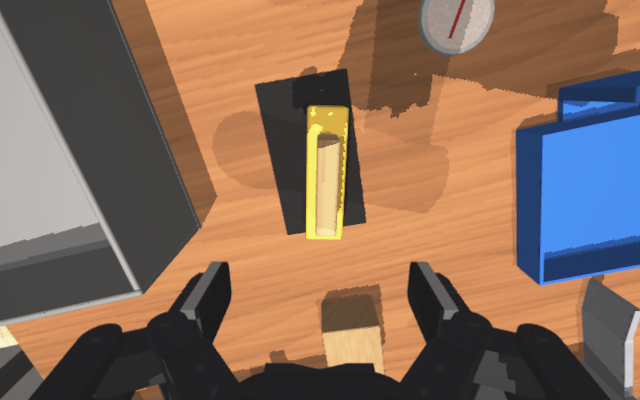

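Call:
play_rows([
  [0.004,0.035,0,0.008,0.022,0.011,0.085],
  [0.004,0.035,0,0,0,0,0.085],
  [0,0.035,0,0,0,0,0.085],
  [0,0,0,0,0,0,0.085],
])

```text
clock: 23.9
position: [475.0, -363.4, 110.3]
ee_rot: [0.56, 0.434, -0.432, -0.558]
contact_force: [-0.0, -0.1, -0.6]
gripper_width: 85.2
```

Run:
```python
from h import *
go([472,-364,57],75)
```

```text
t 23.9 pos [ 475.  -363.4  110.3] tool x [ 0.249  0.968 -0.   ] y [ 0.004 -0.001 -1.   ] z [-0.968  0.249 -0.004] F [-0.  -0.1 -0.6] w 85.2 j [-0.38  0.45 -0.22 -0.   -0.9  -1.44]
shift [-0.0013  0.0533  0.003 ] rot [ 0.0041  0.01   -0.0004] dist 0.053 rotrows 0.1
```

Call:
play_rows([
  [-0.001,0.02,0.003,0.004,0.01,0,0.085],
  [0,0.02,0,0,0,0,0.085],
  [0,0.015,0,0,0,0,0.085],
  [0,0.004,0,0,0,0,0.04],
  [0,0,0,0,0,0,0.0],
  [0,0,0,0,0,0,0.0],
  [0,0,0,0,0,0,0.0],
  [0,0,0,0,0,0,0.0],
  [0,0,0,0,0,0,0.0],
])

```text
clock: 24.8
position: [478.9, -366.7, 59.8]
ee_rot: [0.563, 0.436, -0.432, -0.553]
contact_force: [-0.3, -0.0, -2.5]
gripper_width: 19.3
```

Run:
```python
from h import *
st()
```

```text
t 24.8 pos [ 478.9 -366.7   59.8] tool x [ 0.246  0.969 -0.005] y [ 0.013 -0.009 -1.   ] z [-0.969  0.246 -0.015] F [-0.3 -0.  -2.5] w 19.3 j [-0.38  0.51 -0.27  0.   -0.78 -1.44]
```

Call:
play_rows([
  [0,-0.03,0,0,0,-0.01,0],
  [0,-0.04,0,0,0,0,0],
  [0,-0.04,0,0,0,0,0],
  [0,-0.04,0,0,0,0,0],
  [0,0,0,0,-0.12,0,0],
  [0,0,0,0,-0.115,0,0],
  [0,0,0,0,0,0,0],
])

```text
clock: 25.5
position: [473.5, -364.8, 212.7]
ee_rot: [0.502, 0.502, -0.494, -0.501]
contact_force: [0.2, 0.2, -3.4]
gripper_width: 18.9
```

Run:
```python
from h import *
go([582,347,215],89.4)
```

```text
t 25.5 pos [ 473.5 -364.8  212.7] tool x [0.007 1.    0.007] y [ 0.009  0.007 -1.   ] z [-1.     0.007 -0.009] F [ 0.2  0.2 -3.4] w 18.9 j [-0.39  0.35 -0.09 -0.01 -1.13 -1.18]
shift [ 0.7126  0.0036 -0.1035] rot [0.0089 0.0035 0.0071] dist 0.72 rotrows 0.1
```

Call:
play_rows([
  [0.04,0,-0.006,0.009,0.003,0.007,0],
  [0.042,0,-0.006,0,0,0,0],
  [0.042,0,-0.006,0,0,0,0],
  [0.042,0,-0.006,0,0,0,0],
  [0.042,0,-0.006,0,0,0,0],
  [0.042,0,-0.006,0,0,0,0],
  [0.042,0,-0.006,0,0,0,0],
  [0.042,0,-0.006,0,0,0,0],
  [0.042,0,-0.006,0,0,0,0],
  [0.042,0,-0.006,0,0,0,0],
])

```text
clock: 26.5
position: [540.0, 62.3, 205.2]
ee_rot: [-0.508, -0.484, 0.491, 0.517]
contact_force: [2.1, 0.3, -3.2]
gripper_width: 19.2
```

Call:
play_rows([
  [0.042,0,-0.006,0,0,0,0],
  [0.042,0,-0.006,0,0,0,0],
  [0.042,0,-0.006,0,0,0,0],
  [0.042,0,-0.006,0,0,0,0],
  [0.042,0,-0.006,0,0,0,0],
  [0.042,0,-0.006,0,0,0,0],
  [0.02,0,-0.003,0,0,0,0],
  [0,0,0,0,0,0,0],
])

```text
clock: 27.3
position: [590.5, 347.3, 194.4]
ee_rot: [-0.51, -0.474, 0.492, 0.522]
contact_force: [-0.4, -0.9, -3.4]
gripper_width: 19.3
```

Run:
```python
from h import *
go([582,347,140],89.4)
```

```text
t 27.3 pos [590.5 347.3 194.4] tool x [ 0.067  0.998 -0.006] y [-0.03  -0.004 -1.   ] z [-0.997  0.067  0.029] F [-0.4 -0.9 -3.4] w 19.3 j [ 0.76  0.53  0.15 -0.02 -1.22 -2.39]
shift [-0.0005  0.0547  0.0069] rot [-0.0295 -0.0567 -0.0056] dist 0.055 rotrows 0.4
```

Call:
play_rows([
  [0,0,0.007,-0.03,-0.057,-0.006,0],
  [0,0.025,0,0,0,0,0],
  [0,0.02,0,0,0,0,0],
  [0,0,0,0,0,0,0],
])

```text
clock: 27.7
position: [580.9, 345.3, 144.6]
ee_rot: [-0.504, -0.493, 0.498, 0.504]
contact_force: [-0.4, 0.2, -3.6]
gripper_width: 19.3
```

Run:
```python
from h import *
go([582,347,120],89.4)
v=V("wrist"); v.save("pics/w8.png")
s=read_state(); print(v.blobs((22,120,90),(35,255,255),s["position"][2]-57+48,300))
```

```text
t 27.7 pos [580.9 345.3 144.6] tool x [ 0.016  1.    -0.005] y [-0.005 -0.004 -1.   ] z [-1.     0.016  0.005] F [-0.4  0.2 -3.6] w 19.3 j [ 0.77  0.54  0.03 -0.   -1.07 -2.36]
shift [ 0.0018  0.0246 -0.0012] rot [-0.0052 -0.0059 -0.0045] dist 0.025 rotrows 0.1
[(3347.0, array([309.2, 152.7]), array([532.2, 346.4]), array([38.5, 59.1]), 88.8)]
```

View pics/w8.png

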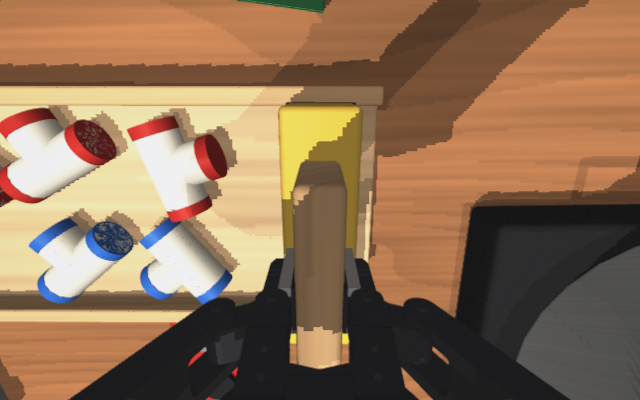

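Run:
```python
from h import *
v=V("wrist")
for c in (120,250):
    print(c,"".join(f"{r}:{v.c[r,c].tolist()} " for r in range(80,112,2)))
for c in (40,110):
    print(c,"".join(f"{r}:{v.c[r,c].tolist()} " for r in range(290,328,2)))
for p in ([250,87],[250,105],[60,322],[60,310]): print(p,v.ray(p,80).round(1),v.ray(p,60).round(1))
```

```text
120 80:[95, 66, 44] 82:[87, 59, 41] 84:[154, 121, 86] 86:[234, 195, 138] 88:[238, 218, 154] 90:[238, 219, 156] 92:[238, 219, 156] 94:[238, 218, 156] 96:[238, 216, 153] 98:[238, 215, 153] 100:[238, 218, 153] 102:[233, 196, 139] 104:[232, 217, 161] 106:[238, 226, 172] 108:[239, 226, 172] 110:[238, 225, 170] 
250 80:[119, 80, 54] 82:[94, 65, 44] 84:[135, 105, 75] 86:[235, 197, 139] 88:[239, 220, 157] 90:[239, 222, 159] 92:[239, 221, 160] 94:[239, 221, 157] 96:[239, 217, 154] 98:[239, 216, 153] 100:[237, 210, 147] 102:[226, 182, 128] 104:[226, 188, 139] 106:[234, 201, 149] 108:[234, 199, 147] 110:[233, 199, 147] 
40 290:[117, 119, 151] 292:[120, 98, 74] 294:[96, 77, 57] 296:[97, 77, 56] 298:[96, 76, 55] 300:[93, 74, 54] 302:[92, 73, 54] 304:[92, 73, 54] 306:[94, 75, 55] 308:[201, 157, 112] 310:[236, 212, 149] 312:[237, 216, 153] 314:[237, 213, 149] 316:[236, 206, 146] 318:[237, 214, 152] 320:[192, 131, 87] 322:[188, 125, 81] 324:[186, 125, 81] 326:[184, 123, 80] 
110 290:[183, 146, 109] 292:[123, 99, 74] 294:[99, 80, 59] 296:[95, 75, 56] 298:[95, 76, 56] 300:[92, 73, 54] 302:[89, 71, 52] 304:[96, 76, 55] 306:[98, 78, 57] 308:[195, 151, 108] 310:[236, 210, 149] 312:[238, 215, 153] 314:[238, 216, 153] 316:[238, 213, 150] 318:[238, 217, 154] 320:[202, 140, 93] 322:[185, 122, 80] 324:[177, 117, 77] 326:[178, 119, 77] 
[250, 87] [[493.9 303.1  80. ]] [[493.4 298.9  60. ]]
[250, 105] [[504.8 302.1  80. ]] [[505.3 297.9  60. ]]
[60, 322] [[671.7 131.8  80. ]] [[688.1 111.3  60. ]]
[60, 310] [[660.  135.1  80. ]] [[675.3 114.9  60. ]]
```

Call:
play_rows([
  [0.001,0,-0.009,-0.005,-0.006,-0.004,0],
  [0,0.008,0,0,0,0,0],
  [0,0.008,0,0,0,0,0],
  [0,0,0,0,0,0,0],
])

```text
clock: 28.2
position: [594.9, 347.5, 134.6]
ee_rot: [0.504, 0.502, -0.493, -0.502]
contact_force: [0.2, -0.1, -2.8]
gripper_width: 19.6
```

Run:
```python
from h import *
go([590,347,121],89.4)
v=V("wrist"); s=read_state(); print(v.blobs((22,120,90),(35,255,255),s["position"][2]-57+48,300))
```

```text
t 28.2 pos [594.9 347.5 134.6] tool x [0.011 1.    0.007] y [ 0.011  0.007 -1.   ] z [-1.     0.011 -0.011] F [ 0.2 -0.1 -2.8] w 19.6 j [ 0.76  0.56  0.04  0.   -1.04 -2.35]
shift [-0.0007  0.0135  0.005 ] rot [ 0.0106 -0.0007  0.007 ] dist 0.014 rotrows 0.1
[(3926.5, array([323.4, 149.4]), array([548.2, 348.3]), array([38.5, 63.8]), 88.8)]
```

Call:
play_rows([
  [0,0.006,0.004,0.01,0,0.007,0],
  [0,0.005,0,0,0,0,0],
  [0,0.003,0,0,0,0,0],
  [0,0,0,0,0,0,0],
])

```text
clock: 28.65
position: [590.7, 348.1, 120.2]
ee_rot: [0.503, 0.498, -0.497, -0.502]
contact_force: [-0.4, 0.3, -3.6]
gripper_width: 19.4
```

Run:
```python
from h import *
go([590,347,121],89.4)
v=V("wrist"); s=read_state(); print(v.blobs((22,120,90),(35,255,255),s["position"][2]-57+48,300))
```

```text
t 28.65 pos [590.7 348.1 120.2] tool x [ 0.011  1.    -0.   ] y [ 0.001 -0.    -1.   ] z [-1.     0.011 -0.001] F [-0.4  0.3 -3.6] w 19.4 j [ 0.77  0.57  0.03  0.   -1.03 -2.35]
shift [-0.0011 -0.0008  0.0007] rot [ 0.0008 -0.0001 -0.0001] dist 0.002 rotrows 0.0
[(3197.0, array([304.7, 148.4]), array([537.1, 336.1]), array([31.8, 67.5]), 60.1)]
```

Call:
play_rows([
  [-0.012,0,0,0,0,0,0],
  [-0.012,0,0,0,0,0,0],
  [-0.012,0,0,0,0,0,0],
  [-0.012,0,0,0,0,0,0],
  [-0.012,0,0,0,0,0,0],
  [-0.012,0,0,0,0,0,0],
  [-0.012,0,0,0,0,0,0],
])

```text
clock: 29.4
position: [590.5, 257.8, 121.8]
ee_rot: [0.503, 0.499, -0.496, -0.502]
contact_force: [0.4, -0.2, -3.0]
gripper_width: 19.4
```

Run:
```python
from h import *
go([589,150,121],89.4)
```

```text
t 29.4 pos [590.5 257.8 121.8] tool x [0.01  1.    0.003] y [ 0.004  0.002 -1.   ] z [-1.     0.01  -0.004] F [ 0.4 -0.2 -3. ] w 19.4 j [ 0.66  0.5  -0.09  0.   -0.97 -2.24]
shift [-0.1078  0.0006  0.0004] rot [0.004  0.0001 0.0025] dist 0.108 rotrows 0.0
```

Call:
play_rows([
  [-0.012,0,0,0.004,0,0.002,0],
  [-0.012,0,0,0,0,0,0],
  [-0.012,0,0,0,0,0,0],
  [-0.012,0,0,0,0,0,0],
  [-0.012,0,0,0,0,0,0],
  [-0.012,0,0,0,0,0,0],
  [-0.012,0,0,0,0,0,0],
])

```text
clock: 30.1
position: [589.9, 166.7, 122.1]
ee_rot: [-0.502, -0.498, 0.497, 0.503]
contact_force: [0.2, 0.7, -3.4]
gripper_width: 19.4
```

Run:
```python
from h import *
go([588,120,121],89.4)
V("scene").save("pics/s2.png",(280,130,480,320),3.5)
```

```text
t 30.1 pos [589.9 166.7 122.1] tool x [0.011 1.    0.002] y [ 0.001  0.002 -1.   ] z [-1.     0.011 -0.001] F [ 0.2  0.7 -3.4] w 19.4 j [ 0.54  0.46 -0.17 -0.   -0.94 -2.12]
shift [-0.0467  0.0011  0.0014] rot [ 0.0012 -0.0002  0.0019] dist 0.047 rotrows 0.0
```

View pics/s2.png

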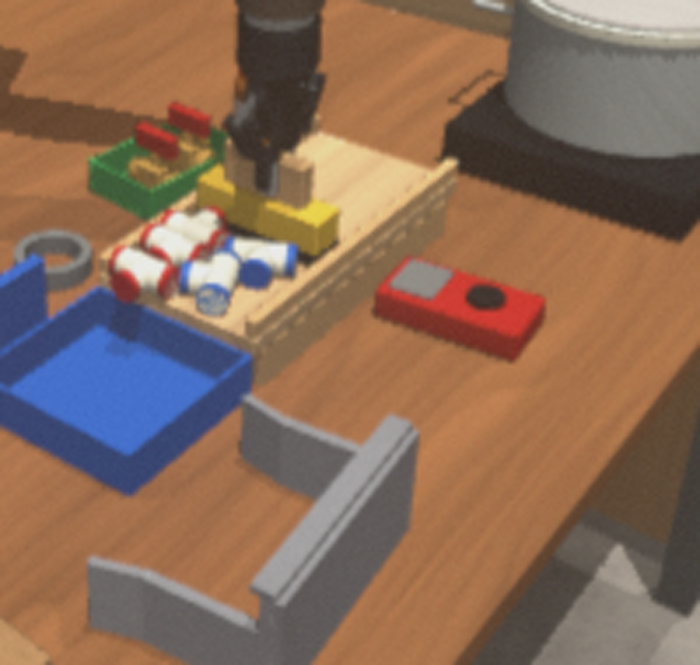

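Call:
play_rows([
  [-0.01,0,0,0,0,0.002,0],
  [-0.01,0,0,0,0,0,0],
  [-0.01,0,0,0,0,0,0],
  [-0.01,0,0,0,0,0,0],
  [-0.01,0,0,0,0,0,0],
  [-0.01,0,0,0,0,0,0],
  [-0.01,0,0,0,0,0,0],
])

```text
clock: 30.85
position: [588.4, 89.2, 122.2]
ee_rot: [0.503, 0.497, -0.498, -0.502]
contact_force: [0.3, 1.2, -3.3]
gripper_width: 19.0
```

Run:
```python
from h import *
go([587,30,121],89.4)
V("scene").save("pics/s3.png",(280,130,480,320),3.5)
```

```text
t 30.85 pos [588.4  89.2 122.2] tool x [ 0.011  1.    -0.002] y [-0.    -0.002 -1.   ] z [-1.     0.011  0.   ] F [ 0.3  1.2 -3.3] w 19.0 j [ 0.42  0.43 -0.21  0.   -0.93 -2.01]
shift [-0.0592  0.0013  0.0007] rot [-0.0004 -0.0006 -0.0019] dist 0.059 rotrows 0.0
```

View pics/s3.png

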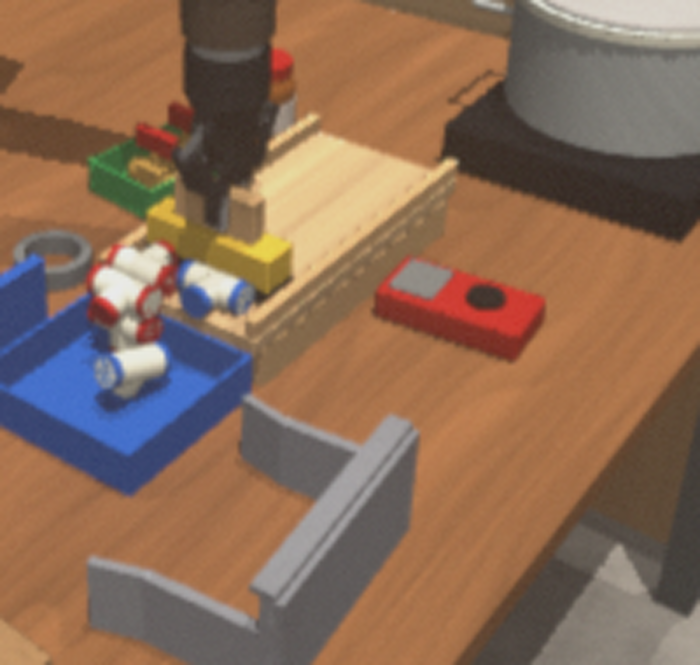

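Call:
play_rows([
  [0,0,0,0,0,0,0],
  [0,0,0,0,0,0,0],
  [0,0,0,0,0,0,0],
  [-0.008,0,0,0,0,0,0],
  [-0.008,0,0,0,0,0,0],
  [-0.008,0,0,0,0,0,0],
  [-0.008,0,0,0,0,0,0],
  [-0.008,0,0,0,0,0,0],
])

```text
clock: 31.7
position: [587.5, 45.3, 122.3]
ee_rot: [0.503, 0.496, -0.498, -0.502]
contact_force: [0.7, 0.2, -2.7]
gripper_width: 19.3
```

Run:
```python
from h import *
go([587,30,121],89.4)
a=V("scene"); b=V("top")
x=cv2.resize(a.c[210:320,280:400],None,fx=4,fy=4); y=cv2.resize(b.c[150:240,310:400],None,fx=4,fy=4)
o=np.zeros((440,850,3),np.uint8)[:, :800]; o[:440,:480]=x; y=y[:, :320]; o[:y.shape[0],480:480+y.shape[1]]=y
cv2.imwrite("pics/s4.png",o[:,:,::-1])
```

```text
t 31.7 pos [587.5  45.3 122.3] tool x [ 0.011  1.    -0.003] y [-0.001 -0.003 -1.   ] z [-1.     0.011  0.001] F [ 0.7  0.2 -2.7] w 19.3 j [ 0.35  0.42 -0.23  0.   -0.92 -1.94]
shift [-0.0153  0.0014  0.0004] rot [-0.0014 -0.     -0.0029] dist 0.015 rotrows 0.0
```

View pics/s4.png

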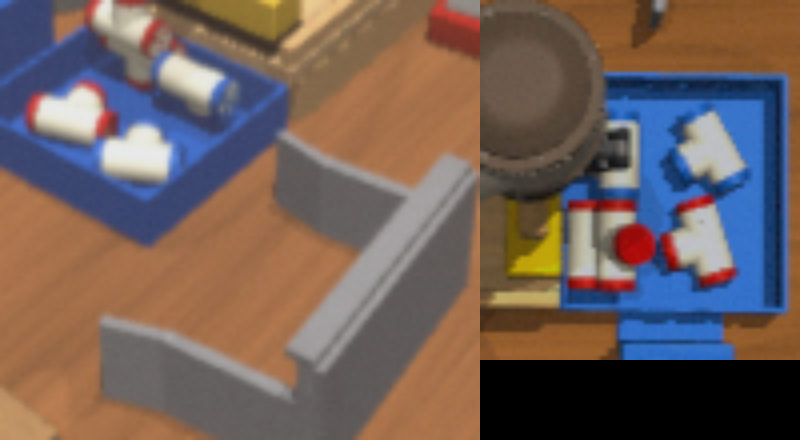

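Call:
play_rows([
  [-0.006,0,0,0,0,-0.003,0],
  [-0.006,0,0,0,0,0,0],
  [-0.006,0,0,0,0,0,0],
  [-0.006,0,0,0,0,0,0],
  [0,0,0,0,0,0,0],
  [0,0,0,0,0,0,0],
])

```text
clock: 32.4
position: [587.1, 18.3, 122.3]
ee_rot: [-0.503, -0.497, 0.497, 0.504]
contact_force: [0.6, -0.0, -3.1]
gripper_width: 19.4
```

Run:
```python
from h import *
go([587,30,121],89.4)
a=V("scene"); b=V("top")
x=cv2.resize(a.c[210:320,280:400],None,fx=4,fy=4); y=cv2.resize(b.c[150:240,310:400],None,fx=4,fy=4)
o=np.zeros((440,850,3),np.uint8)[:, :800]; o[:440,:480]=x; y=y[:, :320]; o[:y.shape[0],480:480+y.shape[1]]=y
cv2.imwrite("pics/s5.png",o[:,:,::-1])
```

```text
t 32.4 pos [587.1  18.3 122.3] tool x [0.012 1.    0.   ] y [-0.002  0.    -1.   ] z [-1.     0.012  0.002] F [ 0.6 -0.  -3.1] w 19.4 j [ 0.31  0.42 -0.23 -0.   -0.92 -1.89]
shift [0.0116 0.0013 0.0003] rot [-0.0016 -0.0019  0.0002] dist 0.012 rotrows 0.0
```

View pics/s5.png

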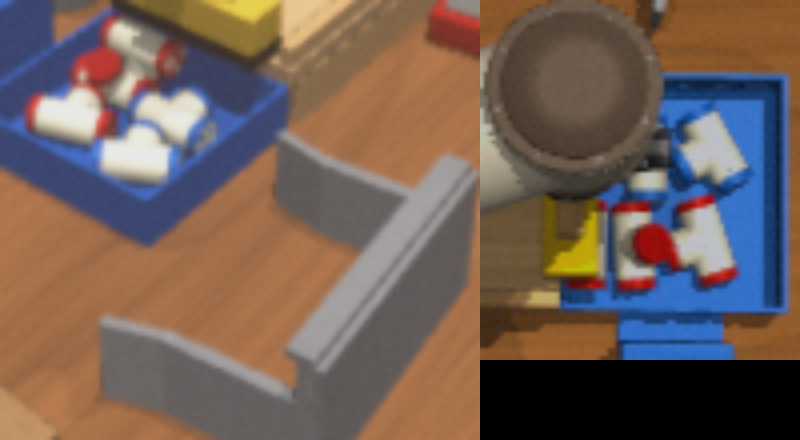

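Call:
play_rows([
  [0,-0.02,0,0,0,0,0],
  [0,-0.03,0,0,0,0,0],
  [0,-0.03,0,0,0,0,0],
  [0,0,-0.04,0,0,0,0],
  [0.04,0,-0.03,0,0,0,0],
  [0.04,0,0,0,0,0,0],
  [0.04,0,0,0,0,0,0],
  [0.03,0,0,0,0,0,0],
  [0,0,0,0,0,0,0],
])

```text
clock: 33.4
position: [660.4, 173.8, 203.9]
ee_rot: [-0.502, -0.496, 0.497, 0.504]
contact_force: [-0.4, 0.0, -2.5]
gripper_width: 19.1
```

```bash
cat > tray.py <<'E'
from h import *
def amap(v,u0,v0,u1,v1):
    for r in range(v0,v1):
        t=""
        for c in range(u0,u1):
            h,s,b=map(int,v.hsv[r,c])
            t+= "B" if 100<=h<=125 and s>170 and b>60 else "W" if s<70 and b>130 else "R" if (h<8 or h>174) and s>160 and b>80 else "Y" if 22<=h<=35 and s>150 else "." if b>60 else " "
        print(r,t)
if __name__=="__main__":
    import sys
    st(); v=V("top"); amap(v,*map(int,sys.argv[1:5]))
E
python3 tray.py 322 160 396 238
```

```text
t 33.4 pos [660.4 173.8 203.9] tool x [0.013 1.    0.001] y [-0.003  0.001 -1.   ] z [-1.     0.013  0.003] F [-0.4  0.  -2.5] w 19.1 j [ 0.49  0.5   0.13 -0.   -1.2  -2.08]
160 ..........................................................................
161 ..........................................................................
162 ..........................................................................
163 ..........................................................................
164 ..........................................................................
165 ..........................................................................
166 ..........................................................................
167 ..........................................................................
168 ..........BB.BBBBBB.B...BB..B..B..........................................
169 ..........BBBBBBBBBBBBBBBBBBBBBBBBBBBBBBBBBBBBBBBBBBBBBBBBBBBBBB..........
170 .........BB                   B B  .BB. .BB. BBBBBBBBBBBBBBBBBBB..........
171 .........BBB..BBBBBBBBBBBBBBB.B.BBBB..BB BBBBBBBBBB.B
[... 4535 characters left out ...]
.................BBBBBBBBBBBBBBBBBBBBBBBBB..........................
230 .......................BBBBBBBBBBBBBBBBBBBBBBBBB..........................
231 .......................BBBBBBBBBBBBBBBBBBBBBBBBB..........................
232 .......................BBBBBBBBBBBBBBBBBBBBBBBBB..........................
233 .......................BBBBBBBBBBBBBBBBBBBBBBBBB..........................
234 .......................BBBBBBBBBBBBBBBBBBBBBBBBB..........................
235 .......................BBBBBBBBBBBBBBBBBBBBBBBBB..........................
236 ...................... BBBBBBBBBBBBBBBBBBBBBBBBBBB........................
237 ...................... BBBBBBBBBBBBBBBBBBBBBBBBBBBB.......................
```

Run:
```python
from h import *; from tray import amap
v=V("scene"); amap(v,284,205,352,275)
for z in (19,40,60): print(z, v.px([[578,-5,z],[512,8,z],[572,8,z],[490,20,45],[665,18,45],[665,-150,45]]).round(0).tolist())
t=V("top"); print(t.ray([[336,201],[336,220.5]],50))
```

```text
205 ...............WWW..................................................
206 .........WWWWWWWW...................................................
207 .........WWWWW......................................................
208 ....................................................................
209 ....................................................................
210 ....................................................................
211 ........................WW..........................................
212 ......................W..W.W........................................
213 ....................WW.....WWW......................................
214 ...................WW.....WWWWWW....................................
215 .................WW....R.WWWWWWWWWW.................................
216 ................WW....R.WWWWWWWWWWWWW...............................
217 ..............WW........WWWWWWWWWWWWWW.W............................
218 .............WW........WWWWWWWWWWWWWWW.WW...........................
219 ...........WW..........WWWWWWWWWWWWWWWW.............................
220 .
[... 3694 characters left out ...]
.......................
271 ....................................................................
272 ....................................................................
273 ....................................................................
274 ....................................................................
19 [[325.0, 231.0], [311.0, 222.0], [326.0, 229.0], [308.0, 212.0], [351.0, 231.0], [317.0, 260.0]]
40 [[324.0, 226.0], [311.0, 217.0], [325.0, 224.0], [308.0, 212.0], [351.0, 231.0], [317.0, 260.0]]
60 [[324.0, 221.0], [311.0, 212.0], [325.0, 218.0], [308.0, 212.0], [351.0, 231.0], [317.0, 260.0]]
[[562.66985838   5.51413251  50.        ]
 [504.29669882   6.18610815  50.        ]]
```

Call:
play_rows([
  [-0.037,-0.005,0.014,0,0,0,0],
  [-0.037,-0.003,0.014,0,0,0,0],
  [-0.037,0,0.014,0,0,0,0],
  [-0.037,0,0.014,0,0,0,0],
  [-0.037,0,0.014,0,0,0,0],
  [-0.037,0,0.014,0,0,0,0],
  [-0.037,0,0.014,0,0,0,0],
  [-0.037,0,0.014,0,0,0,0],
  [-0.037,0,0.014,0,0,0,0],
  [0,0,0,0,0,0,0],
])

```text
clock: 34.55
position: [517.3, -183.4, 215.2]
ee_rot: [0.508, 0.492, -0.494, -0.506]
contact_force: [-1.0, 0.3, -3.6]
gripper_width: 19.0
```

Run:
```python
from h import *
go([468,-373,190],86)
```

```text
t 34.55 pos [ 517.3 -183.4  215.2] tool x [ 0.028  1.    -0.003] y [-0.001 -0.003 -1.   ] z [-1.     0.028  0.   ] F [-1.   0.3 -3.6] w 19.0 j [-0.04  0.27 -0.21  0.   -1.1  -1.56]
shift [-0.1909  0.0257  0.0439] rot [-0.0004  0.0414 -0.0027] dist 0.198 rotrows 0.3
```

Call:
play_rows([
  [-0.037,0.004,0.009,0,0.041,0,0],
  [-0.037,0.004,0.009,0,0,0,0],
  [-0.037,0.004,0.009,0,0,0,0],
  [-0.037,0.004,0.009,0,0,0,0],
  [-0.03,0.004,0.005,0,0,0,0],
  [0,0,0,0,0,0,0],
])

```text
clock: 35.15
position: [459.1, -369.3, 198.0]
ee_rot: [0.522, 0.48, -0.48, -0.517]
contact_force: [-0.1, 0.1, -2.9]
gripper_width: 19.1
```

Run:
```python
from h import *
go([468,-373,100],86)
v=V("top"); print(v.blobs((0,0,0),(180,120,45),3,100,(435,195,490,275)))
print(v.ray([[444,206],[477,206],[476,265],[443,263]],3).round(0).tolist())
```

```text
t 35.15 pos [ 459.1 -369.3  198. ] tool x [ 0.079  0.997 -0.004] y [ 0.006 -0.005 -1.   ] z [-0.997  0.079 -0.006] F [-0.1  0.1 -2.9] w 19.1 j [-0.4   0.35 -0.14  0.   -1.08 -1.25]
shift [-0.0026  0.098  -0.0086] rot [ 0.006  -0.0089 -0.0041] dist 0.098 rotrows 0.1
[]
[[547.0, -330.0, 3.0], [546.0, -431.0, 3.0], [366.0, -420.0, 3.0], [373.0, -320.0, 3.0]]
```

Call:
play_rows([
  [-0.003,0.035,-0.008,0.006,-0.009,-0.004,0],
  [0,0.035,0,0,0,0,0],
  [0,0.035,0,0,0,0,0],
  [0,0.015,0,0,0,0,0],
  [0,0,0,0,0,0,0],
])

```text
clock: 35.7
position: [469.8, -371.6, 79.1]
ee_rot: [0.52, 0.484, -0.481, -0.514]
contact_force: [0.1, 0.4, -2.3]
gripper_width: 19.3
```

Run:
```python
from h import *
go([468,-373,61],86)
```

```text
t 35.7 pos [ 469.8 -371.6   79.1] tool x [ 0.069  0.998 -0.003] y [ 0.009 -0.004 -1.   ] z [-0.998  0.069 -0.009] F [ 0.1  0.4 -2.3] w 19.3 j [-0.4   0.48 -0.25 -0.   -0.82 -1.24]
shift [-0.0015  0.0181  0.0018] rot [ 0.0088  0.0009 -0.0029] dist 0.018 rotrows 0.1
```

Call:
play_rows([
  [-0.001,0.008,0.002,0.009,0,-0.003,0],
  [0,0.006,0,0,0,0,0],
  [0,0.003,0,0,0,0,0],
  [0,0,0,0,0,0,0],
])

```text
clock: 36.1
position: [470.2, -372.4, 64.6]
ee_rot: [0.518, 0.484, -0.483, -0.515]
contact_force: [0.5, 0.0, -2.1]
gripper_width: 19.5
```

Call:
play_rows([
  [0,0.003,0,0,0,0,0],
  [0,0.002,0,0,0,0,0],
  [0,0,0,0,0,0,0],
])

```text
clock: 36.4
position: [471.2, -372.9, 60.9]
ee_rot: [0.519, 0.484, -0.482, -0.513]
contact_force: [0.5, -0.2, -3.5]
gripper_width: 19.3
```

Call:
play_rows([
  [0,0.003,0,0,0,0,0],
  [0,0,0,0,0,0,0.05],
  [0,0,0,0,0,0,0.05],
  [0,0,0,0,0,0,0.05],
  [0,-0.02,0,0,0,0,0.05],
  [0,-0.03,0,0,0,0,0.07],
  [0,-0.04,0,0,0,0,0.085],
  [0,-0.04,0,0,0,0,0.085],
  [0,-0.04,0,0,0,0,0.085],
])

```text
clock: 37.3
position: [468.1, -371.7, 229.9]
ee_rot: [-0.516, -0.482, 0.484, 0.516]
contact_force: [-0.1, -0.8, -0.3]
gripper_width: 84.8
```

Run:
```python
from h import *
go([460,-63,220],None)
v=V("wrist"); print("sweeper",v.blobs((22,120,90),(35,255,255),51,300))
print("pad",v.blobs((0,0,0),(180,130,50),3,1500,(150,20,480,300)))
```

```text
t 37.3 pos [ 468.1 -371.7  229.9] tool x [ 0.066  0.998 -0.001] y [-0.002 -0.001 -1.   ] z [-0.998  0.066  0.002] F [-0.1 -0.8 -0.3] w 84.8 j [-0.4   0.34 -0.06  0.   -1.17 -1.24]
shift [0.3075 0.0096 0.0283] rot [-0.0021 -0.     -0.0011] dist 0.309 rotrows 0.0
sweeper [(944.5, array([310.3, 192.8]), array([ 476.3, -374.9]), array([ 38.8, 114.5]), 87.1), (833.5, array([322.4, 122.7]), array([ 415.9, -370.2]), array([38.7, 45.3]), 85.5)]
pad [(1812.5, array([339.5, 136.4]), array([ 449.7, -356.6]), array([ 67.3, 155.1]), 85.9)]
```

Call:
play_rows([
  [0.043,0,0.003,0,0,0,0.085],
  [0.043,0,0.003,0,0,0,0.085],
  [0.043,0,0.003,0,0,0,0.085],
  [0.043,0,0.003,0,0,0,0.085],
  [0.043,0,0.003,0,0,0,0.085],
  [0.043,0,0.003,0,0,0,0.085],
  [0.04,0,0.003,0,0,0,0.085],
  [0,0,0,0,-0.149,0,0.085],
  [0,0,0,0,-0.149,0,0.085],
  [0,0,0,0,-0.149,0,0.085],
])

```text
clock: 38.35
position: [473.2, -65.3, 239.3]
ee_rot: [0.407, 0.587, -0.584, -0.385]
contact_force: [0.3, -0.6, -0.8]
gripper_width: 84.7
```

Call:
play_rows([
  [0,0,0,0,-0.149,0,0.085],
  [0,0,0,0,-0.149,0,0.085],
  [0,0,0,0,-0.149,0,0.085],
  [0,0,0,0,-0.149,0,0.085],
  [0,0,0,0,-0.149,0,0.085],
  [0,0,0,0,-0.149,0,0.085],
  [0,0,0,0,-0.149,0,0.085],
  [0,0,0,0,0,0,0.085],
])

```text
clock: 39.15
position: [473.6, -64.4, 239.5]
ee_rot: [-0.061, -0.701, 0.709, 0.037]
contact_force: [0.5, 0.3, 0.4]
gripper_width: 84.8
```

Run:
```python
from h import *
go([453,-59,100],179.2)
```

```text
t 39.15 pos [473.6 -64.4 239.5] tool x [-0.99   0.139 -0.034] y [ 0.033 -0.013 -0.999] z [-0.139 -0.99   0.008] F [0.5 0.3 0.4] w 84.8 j [ 0.22  0.11 -0.36  0.02 -1.08 -0.37]
shift [ 0.0259  0.1386 -0.0036] rot [-0.0105 -0.1253 -0.0337] dist 0.141 rotrows 0.9
```

Call:
play_rows([
  [0,0,0,-0.01,-0.125,-0.034,0.085],
  [0.02,0,-0.004,0,0,0,0.085],
  [0,0.03,0,0,0,0,0.085],
  [0,0.035,0,0,0,0,0.085],
  [0,0.035,0,0,0,0,0.085],
  [0,0,0,0,0,0,0.085],
])

```text
clock: 39.75
position: [455.2, -59.7, 139.0]
ee_rot: [0.013, 0.707, -0.707, -0.008]
contact_force: [-0.3, -0.9, 0.2]
gripper_width: 85.4
```

Run:
```python
from h import *
go([453,-59,50],179.2)
```

```text
t 39.75 pos [455.2 -59.7 139. ] tool x [-1.     0.029 -0.007] y [ 0.007  0.001 -1.   ] z [-0.029 -1.    -0.001] F [-0.3 -0.9  0.2] w 85.4 j [ 0.23  0.2  -0.52  0.   -0.84 -0.26]
shift [ 0.0029  0.0889 -0.0005] rot [ 0.0013 -0.0152 -0.0071] dist 0.089 rotrows 0.1
```

Call:
play_rows([
  [0.002,0.0,0,0,-0.015,-0.007,0.045],
  [0,0.0,0,0,0,0,0.045],
  [0,0.025,0,0,0,0,0.045],
  [0,0.025,0,0,0,0,0.045],
  [0,0.025,0,0,0,0,0.045],
  [0,0.008,0,0,0,0,0.045],
  [0,0,0,0,0,0,0.045],
])

```text
clock: 40.45
position: [464.7, -58.1, 65.4]
ee_rot: [0.014, 0.708, -0.706, 0.003]
contact_force: [-0.6, 0.1, 0.1]
gripper_width: 45.0
```

Run:
```python
from h import *
go([453,-59,49],179.2)
```

```text
t 40.45 pos [464.7 -58.1  65.4] tool x [-1.     0.016 -0.025] y [ 0.025  0.004 -1.   ] z [-0.016 -1.    -0.004] F [-0.6  0.1  0.1] w 45.0 j [ 0.23  0.32 -0.6   0.   -0.63 -0.24]
shift [0.0121 0.0161 0.0011] rot [ 0.004  -0.0017 -0.0252] dist 0.02 rotrows 0.2
```

Call:
play_rows([
  [0.011,0,0,0.004,0,-0.025,0.045],
  [0.002,0.012,0,0,0,0,0.045],
  [0.002,0.006,0,0,0,0,0.045],
  [0,0,0,0,0,0,0.0],
  [0,0,0,0,0,0,0.0],
  [0,0,0,0,0,0,0.0],
  [0,0,0,0,0,0,0.0],
  [0,0,0,0,0,0,0.0],
])

```text
clock: 41.25
position: [452.0, -57.1, 53.1]
ee_rot: [0.008, 0.708, -0.707, -0.003]
contact_force: [1.1, -0.4, -3.0]
gripper_width: 13.4
```

Run:
```python
from h import *
go([453,-175,48],179.2)
```

```text
t 41.25 pos [452.  -57.1  53.1] tool x [-1.     0.015 -0.007] y [ 0.007  0.001 -1.   ] z [-0.015 -1.    -0.001] F [ 1.1 -0.4 -3. ] w 13.4 j [ 0.23  0.33 -0.63  0.   -0.61 -0.25]
shift [-0.0027  0.005   0.1179] rot [ 0.0014 -0.0014 -0.0072] dist 0.118 rotrows 0.0
```

Call:
play_rows([
  [0,0,0.01,0,0,-0.005,0],
  [0,0,0.018,0,0,0,0],
  [0,0,0.018,0,0,0,0],
  [0,0,0.018,0,0,0,0],
  [0,0,0.018,0,0,0,0],
  [0,0,0.018,0,0,0,0],
  [0,0,0.01,0,-0.03,0,0],
  [0,0,0,0,-0.03,0,0],
  [0,0,0,0,-0.03,0,0],
  [0,0,0,0,0,0,0],
])

```text
clock: 42.25
position: [451.3, -172.8, 53.2]
ee_rot: [-0.028, 0.707, -0.706, 0.03]
contact_force: [-0.9, 1.9, -2.5]
gripper_width: 13.5
```

Run:
```python
from h import *; from tray import amap
go([453,-180,48],184.5)
v=V("top")
def gm(r0,r1,c0,c1,s=1):
    for r in range(r0,r1,s):
        print(r,"".join("B" if 100<=v.hsv[r,c,0]<=125 and v.hsv[r,c,1]>170 else "g" if v.hsv[r,c,1]<60 and v.hsv[r,c,2]>80 else "k" if v.hsv[r,c,1]<60 else "W" if v.hsv[r,c,1]<70 else "R" if (v.hsv[r,c,0]<8 or v.hsv[r,c,0]>174) and v.hsv[r,c,1]>160 else "." for c in range(c0,c1)))
gm(92,200,348,434,2)
```

```text
t 42.25 pos [ 451.3 -172.8   53.2] tool x [-0.997 -0.083 -0.003] y [ 0.003  0.003 -1.   ] z [ 0.083 -0.997 -0.002] F [-0.9  1.9 -2.5] w 13.5 j [-0.03  0.37 -0.56 -0.   -0.64  0.12]
shift [-0.0011  0.0052  0.0073] rot [ 0.0023  0.0043 -0.0033] dist 0.009 rotrows 0.0
92 ....................................................................ggggggggg.........
94 ..............................................gggggggggggggggggggggggggggggggg........
96 ........................gggggggggggggggggggggggggggggggggggggggggggggggggggggg........
98 .....ggggggggggggggggggggggggggggggggggggggggggggggggggggggggggggggggggggggggg........
100 ....gggggggggggggggggggggggggggggggggggggggggggggggggggggggggggggggggkkkkkk...........
102 ....kgggggggggggggggggggggggggggggggggggggggggggkkkkkkkkkkkkkkkkkkkkkkkkkgg...........
104 ....kggggggggggggggggggggkkkkkkkkkkkkkkkkkkkkkkkkkkkkkkkkkkkkkkkkkkkkkkkggg...........
106 ....kkkkkkkkkkkkkkkkkkkkkkkkkkkkkkkkkkkkkkkkkkkkkkkkkkkkkkkkkkkk..kkkkkgggg...........
108 ...kkkkkkkkkkkkkkkkkkkkkkkkkkkkkkkkkkkkkk.........................Wkkkkkggg...........
110 ...kkkkkkkkkkkk
[... 3375 characters left out ...]
BBBBBBB.ggggggggg.BBBB.gggggggggggg.BBBBBBBBBBBB.g.............
186 ...............BBBBBBBBBBBBBBB.ggggggggggBBBggggggggggggggg.BBBBBBBBBBB.g.............
188 ..............kBBBBBBBBBBBB.ggggggggggggg.BBB.gggggggggggggggBBBBBBBBBB...............
190 ..............kBBBBBBBBBBBBB.gggggggggggg.BBBB.WggggggggggggggBBBBBBB.BB..............
192 ...............BBBBBBBBBBBBB.gggggggggggggBBBBBB.gggggggggg.BBBBBBBBBBBB..............
194 ...............BBBBBBBBBBBBB.gggggggggggggBBBBBBB..B.ggg.BBBBBBBBBBBBBBB.g............
196 ................BBBBBBBBBBBBBWWkgggggggggg.BBBBBBBBBBB.BBBBBBBBBBBBBBBBB..............
198 ...............kBBBBBBBBBBBBBBB.gggggW.....BBBBBBBB....BBBBBBBBBBBBBBBB.B.............
```

Run:
```python
from h import *
v=V("top")
L=v.ray([[356.5,116],[357.5,132]],65)[:,:2]; Rr=v.ray([[420,113],[421.5,132]],65)[:,:2]
print(L.round(1),Rr.round(1))
print("tray L",v.ray([[361,176],[363,197]],45)[:,:2].round(1).tolist(),"R",v.ray([[417.5,176],[419.8,197]],45)[:,:2].round(1).tolist())
print("back edge", v.ray([[362,171],[416,167]],45)[:,:2].round(1).tolist())
print("bay back bar front-bottom-ish", v.ray([[353,98],[425,92.5]],100)[:,:2].round(1).tolist(), v.ray([[352,104.5],[420,99.5]],100)[:,:2].round(1).tolist())
```

```text
[[817.9 -59. ]
 [768.7 -61.2]] [[ 824.2 -249.5]
 [ 765.9 -252.1]]
tray L [[638.1, -71.0], [574.3, -75.9]] R [[636.2, -240.9], [572.6, -245.9]]
back edge [[653.4, -74.3], [663.7, -237.3]]
bay back bar front-bottom-ish [[861.2, -47.0], [874.2, -257.2]] [[841.7, -43.7], [853.5, -242.0]]
```

Run:
```python
from h import *
go([452,-178.5,50],183.7)
```

```text
t 42.35 pos [ 451.2 -172.6   53.1] tool x [-0.997 -0.083 -0.003] y [ 0.003  0.002 -1.   ] z [ 0.083 -0.997 -0.002] F [ 0.6 -0.8 -1.8] w 13.4 j [-0.03  0.37 -0.56 -0.   -0.64  0.12]
shift [-0.0003  0.0031  0.0059] rot [ 0.0021  0.0185 -0.003 ] dist 0.007 rotrows 0.1
```

Call:
play_rows([
  [0,0,0.006,0,0.017,0,0],
  [0,0,0,0,0,0,0],
  [-0.01,0,0,0,0,0,0],
  [-0.015,0,0,0,0,0,0],
  [-0.015,0,0,0,0,0,0],
  [-0.015,0,0,0,0,0,0],
  [-0.015,0,0,0,0,0,0],
  [0,0,0,0,0,0,0],
])

```text
clock: 43.15
position: [518.3, -175.7, 54.2]
ee_rot: [-0.022, 0.708, -0.706, 0.019]
contact_force: [1.6, 0.6, -2.4]
gripper_width: 13.4
```

Run:
```python
from h import *
s=read_state()["position"]; th=np.radians(3.5)
L=640-452; go([640,-178.5+(640-452)*np.tan(th),50],183.7)
v=V("top")
m=cv2.inRange(v.hsv,np.array((100,170,40)),np.array((125,255,255)))
for r in (154,158,165,172,180):
    c=np.where(m[r,340:440])[0]+340
    if len(c): print(r,c.min(),c.max(),v.ray([[c.min()-.5,r],[c.max()+.5,r]],45)[:,:2].round(1).tolist())
```

```text
t 43.15 pos [ 518.3 -175.7   54.2] tool x [-0.998 -0.057  0.004] y [-0.005  0.003 -1.   ] z [ 0.057 -0.998 -0.004] F [ 1.6  0.6 -2.4] w 13.4 j [-0.03  0.45 -0.4  -0.   -0.73  0.09]
shift [-0.122   0.0037 -0.0017] rot [ 0.0037 -0.0071  0.0043] dist 0.122 rotrows 0.1
154 364 420 [[705.5, -79.8], [703.3, -252.0]]
158 364 419 [[693.2, -79.6], [691.1, -248.6]]
165 365 420 [[671.7, -82.2], [669.6, -251.0]]
172 365 421 [[650.2, -81.8], [648.2, -253.3]]
180 366 421 [[625.8, -84.4], [623.9, -252.5]]
```

Call:
play_rows([
  [-0.012,0.002,-0.003,0.003,-0.007,0.004,0],
  [-0.015,0,0,0,0,0,0],
  [-0.015,0,0,0,0,0,0],
  [-0.015,0,0,0,0,0,0],
  [-0.015,0,0,0,0,0,0],
  [-0.012,0,0,0,0,0,0],
  [0,0,0,0,0,0,0],
])

```text
clock: 43.9
position: [592.1, -169.3, 55.3]
ee_rot: [-0.025, 0.708, -0.706, 0.015]
contact_force: [2.3, 0.4, -2.3]
gripper_width: 13.4
```

Run:
```python
from h import *
go([645,-166,50],183.7)
v=V("top")
m=cv2.inRange(v.hsv,np.array((100,170,40)),np.array((125,255,255)))
for r in (120,130,140,150,158):
    c=np.where(m[r,340:440])[0]+340
    if len(c): print(r,c.min(),c.max(),v.ray([[c.min()-.5,r],[c.max()+.5,r]],45)[:,:2].round(1).tolist())
```

```text
t 43.9 pos [ 592.1 -169.3   55.3] tool x [-0.998 -0.057  0.014] y [-0.014  0.002 -1.   ] z [ 0.057 -0.998 -0.003] F [ 2.3  0.4 -2.3] w 13.4 j [-0.02  0.55 -0.21 -0.   -0.83  0.08]
shift [-0.0531  0.0046 -0.0002] rot [ 0.0033 -0.0079  0.0138] dist 0.053 rotrows 0.1
130 361 417 [[780.1, -72.0], [777.5, -245.3]]
140 362 418 [[748.9, -74.5], [746.5, -247.3]]
150 363 418 [[717.9, -77.0], [715.7, -246.4]]
```

Call:
play_rows([
  [-0.012,0.001,-0.001,0.003,-0.004,0.01,0],
  [-0.012,0,0,0,0,0,0],
  [-0.01,0,0,0,0,0,0],
  [-0.006,0,0,0,0,0,0],
  [-0.004,0,0,0,0,0,0],
])

```text
clock: 44.45
position: [632.1, -165.9, 54.1]
ee_rot: [-0.025, 0.707, -0.706, 0.016]
contact_force: [-4.7, -0.7, 4.0]
gripper_width: 13.5
```

Call:
play_rows([
  [-0.003,0,0,0,0,0,0],
  [-0.003,0,0,0,0,0,0],
])

```text
clock: 44.65
position: [638.3, -165.6, 54.2]
ee_rot: [-0.025, 0.707, -0.706, 0.016]
contact_force: [-6.1, -0.4, 3.2]
gripper_width: 13.4
```

Call:
play_rows([
  [-0.004,0,0,0,0,0,0],
  [-0.004,0,0,0,0,0,0],
])

```text
clock: 44.85
position: [646.1, -165.2, 54.4]
ee_rot: [-0.025, 0.708, -0.706, 0.015]
contact_force: [-4.5, -0.5, 5.2]
gripper_width: 13.3
```

Call:
play_rows([
  [-0.004,0,0,0,0,0,0],
  [-0.003,0,0,0,0,0,0],
])

```text
clock: 45.05
position: [649.6, -165.8, 54.5]
ee_rot: [-0.029, 0.707, -0.706, 0.012]
contact_force: [-16.5, -3.6, 10.6]
gripper_width: 13.5
```

Call:
play_rows([
  [-0.004,0,0,0,0,0,0],
  [-0.004,0,0,0,0,0,0],
])

```text
clock: 45.25
position: [650.2, -167.5, 55.4]
ee_rot: [-0.034, 0.707, -0.706, 0.006]
contact_force: [-16.6, -2.2, 12.3]
gripper_width: 13.4
```

Run:
```python
from h import *
st(); v=V("top")
m=cv2.inRange(v.hsv,np.array((100,170,40)),np.array((125,255,255)))
for r in (112,120,130,140):
    c=np.where(m[r,340:440])[0]+340
    if len(c): print(r,c.min(),c.max(),v.ray([[c.min()-.5,r],[c.max()+.5,r]],45)[:,:2].round(1).tolist())
for r in range(96,160):
    print(r,"".join("B" if 100<=v.hsv[r,c,0]<=125 and v.hsv[r,c,1]>170 else "W" if v.hsv[r,c,1]<70 and v.hsv[r,c,2]>150 else "g" if v.hsv[r,c,1]<70 and v.hsv[r,c,2]>80 else "k" if v.hsv[r,c,1]<60  else "R" if (v.hsv[r,c,0]<8 or v.hsv[r,c,0]>174) and v.hsv[r,c,1]>160 else "." for c in range(348,434)))
```

```text
t 45.25 pos [ 650.2 -167.5   55.4] tool x [-0.998 -0.058  0.04 ] y [-0.04  -0.    -0.999] z [ 0.058 -0.998 -0.002] F [-16.6  -2.2  12.3] w 13.4 j [-0.01  0.63 -0.04  0.   -0.94  0.07]
112 360 415 [[836.5, -69.9], [833.8, -240.9]]
120 361 413 [[811.3, -72.5], [808.9, -234.1]]
96 ........................gggggggggggggggggggggggggggggggggggggggggggggggggggggg........
97 .............ggggggggggggggggggggggggggggggggggggggggggggggggggggggggggggggggg........
98 .....ggggggggggggggggggggggggggggggggggggggggggggggggggggggggggggggggggggggggg........
99 ....gggggggggggggggggggggggggggggggggggggggggggggggggggggggggggggggggggggggggg........
100 ....gggggggggggggggggggggggggggggggggggggggggggggggggggggggggggggggggkkkkkk...........
101 ....kgggggggggggggggggggggggggggggggggggggggggggggggggggggkkkkkkkkkkkkkkkk............
102 ....kggggggggggggggggggggggggggggggggggggggggggkkkkkkkkkkkkk........kkkkkgg...........
103 ....kgggggggggggggggggggggggggggggggkkkkkkkkkkkkk......BBBBBBBB.BBB.kkkkggg...........
104 ....kggggggggggggggggggggkkkkkkkkkkk........BBB.BBBBBBBBB.BB.BBB.B..kkkkggg...........
105 ....k
[... 4295 characters left out ...]
ggWWWWWWWWWWWWWWWWWWWWWWWWWWWWWgggkkkk.........................
153 WWWWWWWWWWWWggggWg....gggWWWWWWWWWWWWWWWWWWWWWWWWWWWWWgggkkkkk........................
154 WWWWWWWWWWWWggggWg....ggggggggggggggWgggWWWWWWWWWgWgWgggggkkkkg.......................
155 WWWWWWWWWWWggggggg....ggggggggggggggggggggggggggggggggggggkkkkkkk......g....g.........
156 WWWWWWWWWWWWgggggg.....kgggggggggggggggggggggggggggggggggggkkkkkkkk...................
157 WWWWWWWWWWWggggggg....gkggggggggggggggggggggggggggggggggggggkkkkkkkkk.............k...
158 WWWWWWWWWWWggggggk....gkggggggggggggggggggggggggggggggggggggkkkkkkkkkkkgggk..kgggk....
159 WWWWWWWWWWWgggggg....kgkgggggggggggggggggggggggggggggggggggggkkkkkkkkkkkkkkkkkkkk.....
```

Call:
play_rows([
  [0,0,0,0,0,0,0.05],
  [0,0,0,0,0,0,0.05],
  [0,0,0,0,0,0,0.05],
  [0,0,0,0,0,0.02,0.05],
  [0,-0.02,0,0,0,0.02,0.05],
  [0,-0.025,0,0,0,0,0.05],
  [0,-0.03,0,0,0,0,0.05],
  [0,-0.04,0,0,0,0,0.05],
  [0,-0.04,0,0,0,0,0.05],
])

```text
clock: 46.2
position: [648.2, -166.8, 211.4]
ee_rot: [-0.023, 0.708, -0.706, 0.018]
contact_force: [-0.4, -0.4, -0.0]
gripper_width: 49.8
```

Call:
play_rows([
  [0.04,-0.01,0,0,0,0,0.085],
  [0.04,-0.01,0,0,0,0,0.085],
  [0.04,0,0,0,0,0,0.085],
  [0.04,0,0,0,0,0,0.085],
  [0.04,0,0,0,0,0,0.085],
  [0,0,0,0,0,0,0.085],
])

```text
clock: 46.8
position: [446.6, -179.6, 247.5]
ee_rot: [0.012, -0.706, 0.708, -0.032]
contact_force: [1.2, -0.7, 1.0]
gripper_width: 85.2
```

Run:
```python
from h import *
st(); v=V("top")
for r in range(100,190):
    print(r,"".join("B" if 100<=v.hsv[r,c,0]<=125 and v.hsv[r,c,1]>170 else "W" if v.hsv[r,c,1]<70 and v.hsv[r,c,2]>150 else "g" if v.hsv[r,c,1]<70 and v.hsv[r,c,2]>80 else "k" if v.hsv[r,c,1]<60  else "R" if (v.hsv[r,c,0]<8 or v.hsv[r,c,0]>174) and v.hsv[r,c,1]>160 else "." for c in range(348,430)))
```

```text
t 46.8 pos [ 446.6 -179.6  247.5] tool x [-0.998 -0.063 -0.028] y [ 0.029 -0.002 -1.   ] z [ 0.063 -0.998  0.004] F [ 1.2 -0.7  1. ] w 85.2 j [-0.04  0.11 -0.32  0.   -1.11  0.11]
100 ....gggggggggggggggggggggggggggggggggggggggggggggggggggggggggggggggggkkkkkk.......
101 ....kgggggggggggggggggggggggggggggggggggggggggggggggggggggkkkkkkkkkkkkkkkk........
102 ....kggggggggggggggggggggggggggggggggggggggggggkkkkkkkkkkkkkkk......kkkkkgg.......
103 ....kgggggggggggggggggggggggggggggggkkkkkkkkkkkkkk.......BBBBBBBBBB.kkkkggg.......
104 ....kggggggggggggggggggggkkkkkkkkkkkkk......BBBB.BBBBBBBBBBBBBBBB.B.kkkkggg.......
105 ....kggggggggkkkkkkkkkkkkk........BBBBBBBBBBBBBBBBBB.BBBBBBBBBBBBBB.kkkkggg.......
106 ....kkkkkkkkk........BBBBBBBBBB.BBBBBBB.BBBBB.BBBBBBBBBB.BBB.BBBB.BBkkkgggg.......
107 ....kkkkkkkkBBBBBBBBBBBBBBBBBBBBB.B..BB.B..BBB.BB.BBBB.B.BBBB.BBBB..kkkgggg.......
108 ...kkkkkkkk.BBBBBBBB..B..BBB..BBBBBBBBBBBBB.B.BBBBBB.BBBBBBBBBBBBB.B.kkkggg.......
109 ...kkkkkkkk.BBBBBBBBB.BBBBBBB.BB.BBBBB.B.BB.BBBBBBBBBBBBBBBBBBBBBBBB.kkkggg.......
110 ...kkkkkkkk.BB.B.BBBB.BB.BBB.B.BBBBBBBBBBBBBBB
[... 6209 characters left out ...]
....
182 ..................................................................................
183 ..................................................................................
184 ..................................................................................
185 ..................................................................................
186 ..................................................................................
187 ..................................................................................
188 ..................................................................................
189 ..................................................................................
```

Run:
```python
from h import *
t=V("top"); s=V("scene")
def tri(a,b):
    A=[];B=[]
    for v,p in ((t,a),(s,b)):
        d=v.R@np.linalg.inv(v.K)@np.array([*p,1.]); d/=np.linalg.norm(d); P=np.eye(3)-np.outer(d,d); A.append(P);B.append(P@v.o)
    return np.linalg.solve(sum(A),sum(B))
for z in (20,37,50,60):
    P=t.ray([[370.3,147.5],[369.5,138],[370.8,157.5],[386.5,147]],z); print(z,P[:,:2].round(0).tolist(),s.px(P).round(0).tolist())
c=s.px([[735,-120,30]])[0].astype(int); print(c)
for r in range(c[1]-32,c[1]+22):
    print(r,"".join("B" if 100<=s.hsv[r,k,0]<=125 and s.hsv[r,k,1]>150 else "R" if (s.hsv[r,k,0]<8 or s.hsv[r,k,0]>174) and s.hsv[r,k,1]>150 else "W" if s.hsv[r,k,1]<90 and s.hsv[r,k,2]>120 else "g" if s.hsv[r,k,1]<90 else "." for k in range(c[0]-50,c[0]+45)))
print("c0",c[0]-50)
```

```text
20 [[731.0, -104.0], [761.0, -102.0], [699.0, -105.0], [732.0, -154.0]] [[346.0, 267.0], [355.0, 271.0], [337.0, 263.0], [336.0, 277.0]]
37 [[727.0, -102.0], [757.0, -100.0], [696.0, -103.0], [728.0, -151.0]] [[345.0, 262.0], [355.0, 266.0], [336.0, 258.0], [335.0, 272.0]]
50 [[724.0, -100.0], [754.0, -98.0], [693.0, -101.0], [725.0, -149.0]] [[345.0, 258.0], [354.0, 262.0], [336.0, 254.0], [335.0, 267.0]]
60 [[722.0, -99.0], [751.0, -97.0], [692.0, -100.0], [723.0, -148.0]] [[345.0, 254.0], [354.0, 258.0], [336.0, 250.0], [335.0, 264.0]]
[343 268]
236 ...............................................................................................
237 ...............................................................................................
238 ...............................................................................................
239 ...............................................................................................
240 ...............................................................................................
241 ......................W..................
[... 4161 characters left out ...]
....WW................R.WWWWWWWWWWWWWWWWWWWW........WWWWWWWWWWWWWWWWWWWWWWWWWWWWWWggggggggggg
284 ......g.B...........BB..R.WWWWWWWWWWWWWWWWWWW.RR..BB..WWWWWWWWWWWWWWWWWWWWWWWWWWWWWgggggggggggg
285 ......g.BBB........BBB.RR.WWWWWWWWWWWWWWWWWWW.RR..BB.gWWWWWWWWWWWWWWWWWWWWWWWWWWWWggggggggggggg
286 ......W...BBB.....BBBB.RR.WWWWWWWWWWWWWWWWWWWRRR..BB..W......WWWWWWWWWWWWWWWWWWWWWggggggggggggg
287 ......Wg....BB...BBBB..RR.WWWWWWWWWWWWWWWWWW.RRR..BB..........WWWWWWWWWWWWWWWWWWWgggggggggggggg
288 ......Wg........BBBBBB..R.WWWWWWWWWWWWWWWWWW.RR.g.BB..WWWWWWWWWWWWWWWWWWWWWWWWWWggggggggggggggg
289 .......g....WWWW....BB....WWWWWWWWWWWWWWWWWW.RR.gBBB.WWWWWWWWWWWWWWWWWWWWWWWWWWgggggggggggggggg
c0 293
```

Call:
play_rows([
  [-0.04,0.02,0,0,0,-0.028,0],
  [-0.04,0.03,0,0,0,0,0],
  [-0.04,0.03,0,0,0,0,0],
  [-0.02,0.03,0,0,0,0,0],
  [0,0.03,0,0,0,0,0],
  [0,0,0,0,0,0,0],
])

```text
clock: 47.55
position: [607.6, -170.7, 107.5]
ee_rot: [0.019, -0.704, 0.71, -0.029]
contact_force: [-0.5, -0.4, -0.9]
gripper_width: 0.3
```

Run:
```python
from h import *
go([605,-169,60],183.6)
```

```text
t 47.55 pos [ 607.6 -170.7  107.5] tool x [-0.998 -0.068 -0.014] y [ 0.015 -0.008 -1.   ] z [ 0.067 -0.998  0.009] F [-0.5 -0.4 -0.9] w 0.3 j [-0.01  0.49 -0.15  0.01 -0.91  0.08]
shift [ 0.0032  0.0475 -0.0023] rot [-0.0089  0.0047 -0.0142] dist 0.048 rotrows 0.1
```

Call:
play_rows([
  [0.006,0.015,0,-0.009,0.005,-0.014,0],
  [0.003,0.02,0,0,0,0,0],
  [0.002,0.01,0,0,0,0,0],
  [0,0,0,0,0,0,0],
])

```text
clock: 47.95
position: [599.9, -171.8, 63.0]
ee_rot: [0.021, -0.707, 0.707, -0.024]
contact_force: [0.3, 0.7, 0.3]
gripper_width: -0.1
```

Call:
play_rows([
  [-0.006,0,0,0,0,0,0],
  [-0.006,0,0,0,0,0,0],
])

```text
clock: 48.15
position: [613.2, -171.4, 65.6]
ee_rot: [0.02, -0.706, 0.707, -0.025]
contact_force: [0.1, 0.1, 0.6]
gripper_width: -0.0
```

Call:
play_rows([
  [-0.005,0.002,0,0,0,0,0],
  [-0.004,0.001,0,0,0,0,0],
])

```text
clock: 48.35
position: [625.0, -170.9, 64.9]
ee_rot: [0.018, -0.706, 0.707, -0.027]
contact_force: [-0.0, 0.7, -0.5]
gripper_width: -0.3
```

Call:
play_rows([
  [-0.003,0,0,0,0,0,0],
  [-0.003,0,0,0,0,0,0],
])

```text
clock: 48.55
position: [630.4, -170.5, 65.3]
ee_rot: [0.02, -0.706, 0.707, -0.026]
contact_force: [-8.2, -0.7, 6.0]
gripper_width: 0.0
```

Call:
play_rows([
  [-0.003,0,0,0,0,0,0],
  [-0.003,0,0,0,0,0,0],
])

```text
clock: 48.75
position: [630.0, -170.6, 65.1]
ee_rot: [0.025, -0.707, 0.707, -0.019]
contact_force: [-6.8, 0.1, 5.4]
gripper_width: -0.2
```

Call:
play_rows([
  [0.01,0,0,0,0,0,0],
  [0.03,0,0,0,0,0,0],
  [0.03,-0.04,0,0,0,0,0],
  [0.03,-0.04,0,0,0,0,0],
  [0.03,-0.04,0,0,0,0,0],
  [0.03,-0.04,0,0,0,0,0.04],
  [0,0,0,0,0,0,0.08],
  [0,0,0,0,0,0,0.08],
])

```text
clock: 49.55
position: [465.6, -180.6, 228.5]
ee_rot: [0.023, -0.707, 0.707, -0.021]
contact_force: [-0.2, -0.1, -0.5]
gripper_width: 43.2
```

Run:
```python
from h import *
st(); v=V("top")
fmt=lambda r:"".join("B" if 100<=v.hsv[r,c,0]<=125 and v.hsv[r,c,1]>170 else "W" if v.hsv[r,c,1]<70 and v.hsv[r,c,2]>150 else "g" if v.hsv[r,c,1]<70 and v.hsv[r,c,2]>80 else "k" if v.hsv[r,c,1]<60  else "R" if (v.hsv[r,c,0]<8 or v.hsv[r,c,0]>174) and v.hsv[r,c,1]>160 else "." for c in range(348,430))
for r in [*range(102,112),*range(136,168,2)]: print(r,fmt(r))
print("bar left/right", v.ray([[352,104.5],[420,99.5]],100)[:,:2].round(1).tolist())
print("pan front rim corners",v.ray([[363.5,166.5],[420.5,161.5]],45)[:,:2].round(1).tolist())
print("mouth",v.ray([[354,153.5],[423.5,148.5]],65)[:,:2].round(1).tolist())
m=cv2.inRange(v.hsv,np.array((0,0,150)),np.array((180,70,255)))[172:222,212:328]; print("white on board px",(m>0).sum())
print("sweeper",v.blobs((22,120,120),(35,255,255),51,30,(430,190,490,280)))
print("valves",v.blobs((0,170,90),(8,255,255),78,12,(215,240,280,290)),"green",v.blobs((50,80,40),(85,255,255),40,100)[0][2:])
```

```text
t 49.55 pos [ 465.6 -180.6  228.5] tool x [-0.998 -0.063  0.003] y [-0.003 -0.001 -1.   ] z [ 0.063 -0.998  0.   ] F [-0.2 -0.1 -0.5] w 43.2 j [-0.04  0.17 -0.3   0.   -1.1   0.11]
102 ....kggggggggggggggggggggggggggggggggggggggggggkkkkkkkkkkkkk........kkkkkgg.......
103 ....kgggggggggggggggggggggggggggggggkkkkkkkkkkkkk......BBBBBBBBBBBB.kkkkggg.......
104 ....kggggggggggggggggggggkkkkkkkkkkkk......BBBBBBBBBBBBBB.BB.BBBBBB.kkkkggg.......
105 ....kggggggggkkkkkkkkkkkk.......BBBBBBBBB.BB.BBBBBBB.BB...BBBBBBBBB.kkkkggg.......
106 ....kkkkkkkk......BBBBBBBBBBBBB.BBBBBBB.BBBBBB.BB.BBBBBBB.BBBBBBBBB.kkkgggg.......
107 ....kkkkkkk.BBB.BBBBBBBBBBBBB.BBB..BBBBBBBBBBBBBBBB.BB.B.BBBBBB.B..Bkkkgggg.......
108 ...kkkkkkkk.BBBBB.BBBBBBBBBB..B.BB.BBBBBBBBBBBBB.BBB.BBBBBBBBBBB.BB..kkkggg.......
109 ...kkgkkkkk.BBB.B.BB.BB.BBBBBBB.BB..B.BBB.BBBBB.BBBBBBBBBBBBBBBBB.BB.kkkggg.......
110 ...kkkkkkkk.B.BBB..BBBB.BBBBBBBB.BBBBBBBBBBBBBBBBBBBBBBBBBBBBBBB.BBB.kkkgggg......
111 ...kkggkk.k.BBB.BB.BBBBBBBBBBBBBBBB.BBBBBBBBBBBBBBBBBBBBBBBBBBBBB.BB.kkkgggg......
136 ......kgggg...BBBBBB.....BBBBBBBBBBB.BBBBBB..
[... 1048 characters left out ...]
BBBBBBBBBBBBBBBBBBBBBB.g.........
162 ...............kBBBBBBBBBBBBBBBBBBBBBBBBBBBBBBBBBBBBB.B.BBBBBB..BBB..k............
164 ................BBBBBBB.BBBBBBB.B.B.BBBBBBBBBBBBBBBBBBBBk.........................
166 ................B...kkkk.......BBBBBBBBBBBBBBBBBBBBBBBB..k........................
bar left/right [[841.7, -43.7], [853.5, -242.0]]
pan front rim corners [[667.1, -79.1], [680.3, -251.3]]
mouth [[703.3, -49.6], [715.8, -256.5]]
white on board px 20
sweeper []
valves [(61.0, array([230.4, 265. ]), array([377.6, 314.2]), array([12.5, 52.5]), 84.9), (64.5, array([251. , 263.8]), array([380.2, 254.1]), array([13. , 52.7]), 83.3)] green (array([374.5, 279.4]), array([152.4, 100.5]), 81.6)
```

Run:
```python
from h import *
v=V("top"); m=cv2.inRange(v.hsv,np.array((0,0,150)),np.array((180,70,255)))[172:222,212:328]; r,c=np.where(m>0); print(list(zip(c+212,r+172))[:25], v.c[r+172,c+212][:3])
print(v.c[225:236,450:472:4].mean(0).round(0).tolist())
s=V("scene"); print("scene sweeper top",s.blobs((22,120,90),(35,255,255),51,30), "expect px",s.px([[463,-373,51]]))
print("block bottom edge px", s.px([[533,-378,3],[393,-368,3],[463,-373,96]]).round(0).tolist())
for n,p,w in (("tape",[386,71,24],0),):
    print(v.px([p]).round(0))
print("jar red",v.blobs((0,170,90),(8,255,255),95,60,(160,240,212,280)),"meter",v.blobs((0,170,90),(8,255,255),34,60,(240,110,285,170)),"carton", v.blobs((8,60,60),(20,170,150),60,100,(440,125,485,175)))
```

```text
[(np.int64(327), np.int64(210)), (np.int64(327), np.int64(211)), (np.int64(327), np.int64(212)), (np.int64(327), np.int64(213)), (np.int64(326), np.int64(214)), (np.int64(327), np.int64(214)), (np.int64(326), np.int64(215)), (np.int64(327), np.int64(215)), (np.int64(326), np.int64(216)), (np.int64(327), np.int64(216)), (np.int64(326), np.int64(217)), (np.int64(327), np.int64(217)), (np.int64(326), np.int64(218)), (np.int64(327), np.int64(218)), (np.int64(326), np.int64(219)), (np.int64(327), np.int64(219)), (np.int64(326), np.int64(220)), (np.int64(327), np.int64(220)), (np.int64(326), np.int64(221)), (np.int64(327), np.int64(221))] [[154 143 126]
 [163 153 130]
 [166 157 137]]
[[84.0, 69.0, 55.0], [99.0, 83.0, 69.0], [104.0, 86.0, 72.0], [100.0, 83.0, 67.0], [102.0, 86.0, 70.0], [101.0, 84.0, 70.0]]
scene sweeper top [(292.0, array([206.8, 281.2]), array([ 478.4, -386.3]), array([ 55.3, 165.7]), 88.2)] expect px [[207.82099565 272.63194066]]
block bottom edge px [[226.0, 298.0], [196.0, 274.0], [205.0, 260.0]]
[[315. 260.]]
jar red [(351.5, array([184.3, 260.6]), array([392.7, 442.1]), array([61.1, 59.5]), 89.7)] meter [(1012.0, array([262.4, 139.5]), array([758.2, 231.6]), array([142.9,  75.4]), 4.6)] carton []
```

```bash
python3 -c "
from bench import *
print(job_done())"
```

```text
the job is handed in; nothing more can be done
None
```

I did every step in the order you asked and handed the job in at about 50 s of robot time. The one doubt is two tees that lie in the tray but not flat.

- **Valves:** both stand upright in the green box.
- **Tray at the board:** I drew it out and pushed it against the board's right-hand end until the contact force reached 17 N.
- **Tees:** all five went off that end into the tray in one pass of the sweeper. The gripper touched none of them on the board, and no tee pixels showed there at the end.
- **Tray home:** it slid back until it met the stop, and a second push against the grip plate confirmed it. The pan sticks out about 36 mm by camera; 35 mm is fully home.
- **Sweeper:** it stands on its pad. I measured it right after placing it; at the end the arm hid it from the top camera, but the scene camera still saw it there.

**What was not perfect:**
- **Two tees not flat:** one stands on its branch against the tray's side wall, with its bar centre about 38 mm up. Another leans with its branch up. All five centres are inside the pan, below the 45 mm rim.
- **Force:** placing the first valve pressed down with 70 N at the wrist for a moment. That is under the 120 N limit, and the valve stayed upright.
- **Other things on the table:** I checked the jar and multimeter only roughly by colour and saw no sign they had moved. My check for the carton found nothing, and I did not measure the tape and gauge again. I never brought the arm down near any of them.

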